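Pack the glaze-trial caddy

TASK

Pack the wooden caddy for the next glaze trial: stand the red-capped, the blue-capped and the all-black jar each in the pocket whose round pad has the colour of its cap, and stand the golden-yellow test tile on the square grey pad. Everything should stand upright, centred on its pad. The white-capped navy-blue jar and the dark tile do not belong to this trial: leave them standing where they are.

Things in the scene. Friction and masses are not known exactly. Their poses are not given: they have to be found in the camera images.
- jar_red: Upright round screw-cap jar with a red cap and a green body, 52 mm in diameter, 66 mm high; the cap is the top 14 mm, 49 mm in diameter. About 0.13 kg. Origin: centre of its underside, z up its axis. It starts standing on the bench. To be packed.
- jar_blue: Upright round screw-cap jar with a blue cap and a yellow body, 57 mm in diameter, 76 mm high; the cap is the top 16 mm, 54 mm in diameter. About 0.13 kg. Origin: centre of its underside, z up its axis. It starts standing on the bench. To be packed.
- jar_white: Upright round screw-cap jar with a white cap and a dark navy-blue body, 60 mm in diameter, 82 mm high; the cap is the top 17 mm, 57 mm in diameter. About 0.13 kg. Origin: centre of its underside, z up its axis. It starts standing on the bench. Must stay where it stands.
- jar_black: Upright round screw-cap jar with a black cap and a black body, 48 mm in diameter, 60 mm high; the cap is the top 12 mm, 46 mm in diameter. About 0.13 kg. Origin: centre of its underside, z up its axis. It starts standing on the bench. To be packed.
- tile_gold: L-shaped fired-clay test tile, golden-yellow glaze on its upright, standing on its pale foot; 37 (x) by 25 (y) by 76 mm high, 35 g. Origin: centre of the foot's underside, z up. Foot 11 mm high, x = -19 to +17 mm; the upright rises at its +x end and fills x = 5 to 20 mm, y = -12 to +13 mm, to the top: grip it across x. To be packed.
- tile_dark: L-shaped fired-clay test tile, nearly black green glaze on its upright, standing on its pale foot; 37 (x) by 25 (y) by 72 mm high, 35 g. Origin: centre of the foot's underside, z up. Foot 11 mm high, x = -19 to +17 mm; the upright rises at its +x end and fills x = 6 to 20 mm, y = -12 to +13 mm, to the top: grip it across x. Must stay where it stands.
- pad_red: Red pad: a round disc 50 mm in diameter, 3 mm thick, fixed at the centre of a pocket of the fixed wooden caddy. Origin: its underside's centre, 8 mm above the bench (top 11 mm). x points across the row of pockets, y along it. The caddy, 92 x 370 mm, has four 76 x 76 mm pockets in a row, 84 mm apart; its walls are 8 mm thick, their tops 30 mm above the bench. Which pad lies in which pocket varies.
- pad_blue: Blue pad: a round disc 50 mm in diameter, 3 mm thick, fixed at the centre of a pocket of the fixed wooden caddy. Origin: its underside's centre, 8 mm above the bench (top 11 mm). x points across the row of pockets, y along it. The caddy, 92 x 370 mm, has four 76 x 76 mm pockets in a row, 84 mm apart; its walls are 8 mm thick, their tops 30 mm above the bench. Which pad lies in which pocket varies.
- pad_black: Black pad: a round disc 50 mm in diameter, 3 mm thick, fixed at the centre of a pocket of the fixed wooden caddy. Origin: its underside's centre, 8 mm above the bench (top 11 mm). x points across the row of pockets, y along it. The caddy, 92 x 370 mm, has four 76 x 76 mm pockets in a row, 84 mm apart; its walls are 8 mm thick, their tops 30 mm above the bench. Which pad lies in which pocket varies.
- pad_square: Square grey pad: a 50 x 50 mm square, 3 mm thick, fixed at the centre of a pocket of the fixed wooden caddy. Origin: its underside's centre, 8 mm above the bench (top 11 mm). x points across the row of pockets, y along it. The caddy, 92 x 370 mm, has four 76 x 76 mm pockets in a row, 84 mm apart; its walls are 8 mm thick, their tops 30 mm above the bench. Which pad lies in which pocket varies.
Things that resemble listed ones, but are neither listed nor needed, are in the scene too. Leave any orange look-alike of the tile_gold alone. What is shaped like the jar_black but purple is not meant.

How it is judged:
By the outcome, as a careful person would: the job done as asked, in the order asked, and still so for the second after the job is handed in, with the robot touching nothing.
It also fails if it takes over 104 s, if anything falls off the work surface, if the arm or the gripper's body presses on something with over 40 N, if the wrist force passes 120 N, or if a joint passes its speed limit or range.

ROBOT

A 6-joint arm with a two-finger parallel gripper is mounted at the origin on a cart in front of the work surface, level with it; the furniture and walls round the work are solid. World frame = base frame: x ahead of the robot, y to its left, z up, the work surface at z = 0. Lengths are in mm, angles in rad, forces in N, time in s.
With the tool pointing down it reaches from about 350 to 975 mm from the base axis. Payload 7.1 kg.
Tool frame: the origin (TCP) lies between the finger pads; the fingertips stand 14 mm ahead of it and the grasp point (between the pads) lies 5 mm behind it; z points along the fingers, y is the direction in which the jaws open and shut (so a half turn about z gives the same grasp; the last joint's range is limited). The gripper opens to 88 mm and grips with 3 to 60 N. Pads are 20 mm wide; open, the fingers measure 115 mm over their backs; the gripper's body (75 mm by 178 mm) begins 61 mm behind the grasp point.
Start: joints at [1.313, 0.423, 1.63, -0, 1.089, -0.019], TCP at [147.804, 607.255, 236.675] pointing down, gripper open.
Joint ranges: [-3, 3], [-0.9, 2.11], [0.09, 2.58], [-1.31, 4.45], [0.11, 2.69], [-2.54, 2.54]. Speed limits (rad/s): [2.39, 2.39, 3.01, 3.14, 3.14, 3.14].

INTERFACE

Orientations are given as a rotation vector (axis times angle).
In Python, from workcell import get_obs, get_image, calibration, close_job, regions_of, place_of gives the robot as it stands.
- The arm moves only by the tool move_arm, never from a script. Its argument "deltas" is a list of rows, each a list of 5 numbers: the closure in counts, from 0 (fully open) to 255 (shut), then the shift along the tool's x, y, z in m, then the turn about the tool's z in rad. In form: [[grip, x, y, z, roll], ...]. A call has 1 to 5 rows; each row is the pose to reach, as a shift and turn from the pose commanded when the call began, along the tool's axes at that moment; what a row does not reach only later rows make up. A row lasts 1/12 s, in which the tool goes at most 41.7 mm and 7.16 degrees, less where a joint would pass 70% of its speed; a pose out of reach is approached as far as the arm can. A call with a gripper value outside its range is refused whole. The fingers move at their own pace and stop on an object; the grip force is fixed at half the most. Time passes only in rows, so rows that repeat a pose let the fingers close. It gives the time, the measured TCP pose, the force and the opening at its end, in the units of the state.
- get_obs(): the state, without advancing time (a new reading comes with each control period).
- get_image(name): name is "scene" or "top" or "wrist"; returns the picture (400x640x3 uint8, blue, green, red); there is no depth.
- calibration(name): a dict with "intrinsics" (3x3 intrinsics, pixels), "world_to_cam" (4x4, takes a point from world to camera coordinates); the wrist camera has in their place "hand_eye" (4x4, takes a point from camera to tool coordinates, whose origin is the TCP and whose axes are the flange's). Camera axes: x right, y down, z forward; pixel columns grow to the right and rows downward; lengths in mm; the calibration is good to about 2 mm. The wrist camera is an equidistant fisheye: a pixel r from the principal point sees the ray r / f radians off the axis. A picture is of the moment at which its call begins: read the wrist's pose just before it. calibration takes no time and is no camera call.
- close_job(): hands the job in, once; it reports no verdict.
Trained networks look in the newest picture that a camera, given by its name, has taken for a name from the list of things; names that differ only in an ending like _2 or _b are one class to them, and where a whole thing is asked for, a point or a joint stands for the part that bears it (a point fixed in the world has none). Each returns a list of dicts, best first, with "conf" (0 to 1); they miss things now and then, are a little off and sometimes report something else, mostly with a low value. They report only what shows in the picture. A call takes as long as a camera call. They do not tell look-alikes from the thing itself.
- regions_of(camera, name): "region" (400x640 bool, what is visible of it).
- place_of(camera, name): "location" ([x, y, z] in mm, in world coordinates, good to about 4 mm: a listed point, or the origin of a listed thing).
The state is a dict: "t": time; "qpos": joint angles; "qvel": joint speeds; "joint_torque": joint torques, N m; "ee_pos": TCP position; "orientation": TCP orientation; "ft_force": force on the tool from outside, world axes, zero at the start; "moment": the same for the moment, N m; "width": finger opening in mm.
Only numpy, scipy, OpenCV 4.12 (cv2) and the standard library are available. Lean on these libraries where they do the work, as an engineer would, in place of code of your own. Each camera call takes 0.05 s, during which the arm holds its last target.

## Working session

There is one attempt and no reset: what is moved stays moved. The work goes in short steps, Python scripts to look and compute and a tool call to move; the robot and the scene stay as the last step left them, time stands still between calls to the robot, and variables do not carry over. Pictures are saved under pics/ and viewed, and the job is handed in when it is done.

Besides the shell and the picture viewer there is one more tool, called after "Emit:" as name(argument=value, ...), one argument or row to a line, values as JSON. move_arm: Moves the arm, as the interface text tells. Its arguments: {"type":"object","properties":{"deltas":{"type":"array","items":{"type":"array","items":{"type":"number"}}}},"required":["deltas"]}

```bash
ls; mkdir -p pics
cat > h.py <<'E'
import numpy as np,cv2
from workcell import *
from scipy.spatial.transform import Rotation as R
E
python3 - <<'E'
from h import *
o=get_obs();print({k:np.round(v,3) for k,v in o.items()})
for n in("scene","top","wrist"):
    cv2.imwrite(f"pics/{n}0.png",get_image(n)); print(n,calibration(n))
E
```

```text
pics
{'t': np.float64(0.0), 'qpos': array([ 1.313,  0.424,  1.631, -0.   ,  1.089, -0.019]), 'qvel': array([ 0.001, -0.001, -0.   , -0.   , -0.001, -0.001]), 'joint_torque': array([ 1.0000e-03, -5.4462e+01, -2.7367e+01,  6.5000e-02,  2.3000e-02,
       -0.0000e+00]), 'ee_pos': array([147.683, 606.759, 235.938]), 'orientation': array([-3.740e-01, -3.119e+00,  2.000e-03]), 'ft_force': array([-0.124, -0.466,  0.187]), 'moment': array([ 0.064, -0.032,  0.019]), 'width': np.float64(87.814)}
scene {'intrinsics': array([[472.8442696 ,   0.        , 305.25992244],
       [  0.        , 472.8442696 , 205.57026698],
       [  0.        ,   0.        ,   1.        ]]), 'world_to_cam': array([[ 5.28138430e-01, -8.49151714e-01,  3.34146951e-03,
        -3.79262704e+02],
       [-4.46907013e-01, -2.81299970e-01, -8.49202243e-01,
         2.48115426e+02],
       [ 7.22041495e-01,  4.47003013e-01, -5.28057181e-01,
         8.07193197e+02],
       [ 0.00000000e+00,  0.00000000e+00,  0.00000000e+00,
         1.00000000e+00]])}
top {'intrinsics': array([[397.0469354 ,   0.        , 320.31625024],
     
[... 286 characters left out ...]
      [ 1.48715963e-01,  1.09426685e-03, -9.88879348e-01,
         8.59290056e+02],
       [ 0.00000000e+00,  0.00000000e+00,  0.00000000e+00,
         1.00000000e+00]])}
wrist {'intrinsics': array([[309.70691629,   0.        , 321.15188987],
       [  0.        , 309.70691629, 200.95621973],
       [  0.        ,   0.        ,   1.        ]]), 'hand_eye': array([[-9.02012985e-04, -9.53244025e-01, -3.02200291e-01,
         8.25231956e+01],
       [ 9.99999277e-01, -6.19515105e-04, -1.03065176e-03,
         5.03187561e-01],
       [ 7.95244984e-04, -3.02201002e-01,  9.53243894e-01,
        -1.47218199e+02],
       [ 0.00000000e+00,  0.00000000e+00,  0.00000000e+00,
         1.00000000e+00]])}
```

View pics/scene0.png

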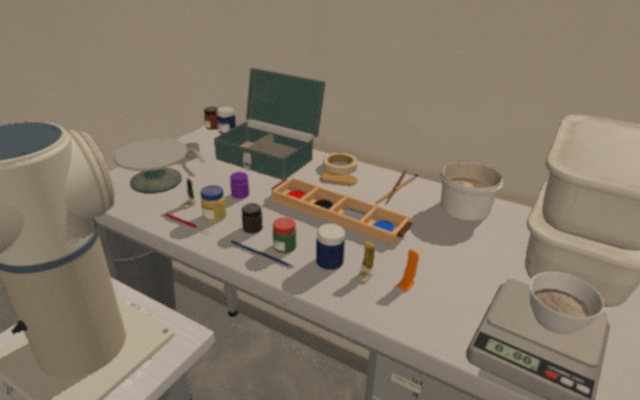

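View pics/top0.png

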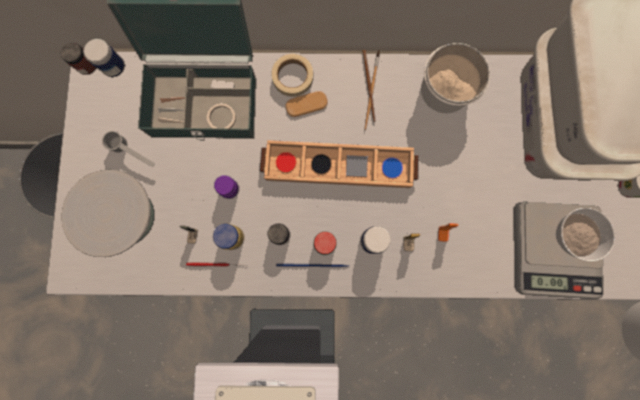

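View pics/wrist0.png

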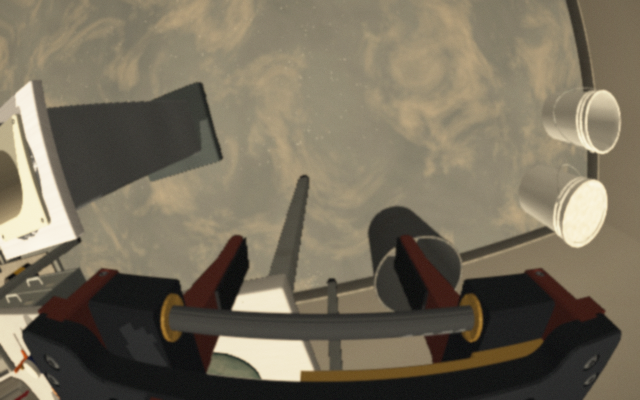

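Run:
```python
from h import *
for n in "jar_red jar_blue jar_white jar_black tile_gold tile_dark pad_red pad_blue pad_black pad_square".split():
    for c in("scene","top"):
        try: r=place_of(c,n)
        except Exception as e: print(e);continue
        print(n,c,[(round(d["conf"],2),np.round(d["location"],0).tolist()) for d in r])
print(get_obs()['t'])
```

```text
jar_red scene [(0.75, [420.0, -129.0, -0.0])]
jar_red top [(0.9, [421.0, -131.0, 0.0])]
jar_blue scene [(0.95, [436.0, 87.0, -1.0])]
jar_blue top [(0.82, [432.0, 90.0, -1.0])]
jar_white scene [(0.61, [432.0, -241.0, -1.0])]
jar_white top [(0.55, [432.0, -234.0, -0.0])]
jar_black scene [(0.96, [440.0, -22.0, 0.0]), (0.71, [548.0, 100.0, 0.0])]
jar_black top [(0.87, [442.0, -20.0, -2.0]), (0.75, [547.0, 107.0, -3.0])]
tile_gold scene [(0.93, [426.0, -320.0, 2.0]), (0.66, [450.0, -402.0, 2.0])]
tile_gold top [(0.78, [450.0, -407.0, -1.0]), (0.57, [425.0, -320.0, 0.0])]
tile_dark scene [(0.51, [435.0, 181.0, -2.0])]
tile_dark top [(0.67, [434.0, 180.0, -0.0]), (0.24, [440.0, -21.0, -6.0])]
pad_red scene [(0.48, [608.0, -31.0, 8.0])]
pad_red top [(0.62, [610.0, -32.0, 9.0])]
pad_blue scene [(0.57, [600.0, -279.0, 6.0])]
pad_blue top [(0.73, [602.0, -290.0, 7.0])]
pad_black scene [(0.64, [609.0, -117.0, 8.0])]
pad_black top [(0.53, [610.0, -120.0, 11.0])]
pad_square scene [(0.66, [604.0, -203.0, 8.0])]
pad_square top [(0.89, [606.0, -202.0, 9.0])]
1.15
```

Scene picture: jars in a row — blue (213,203), black (252,218), red (284,235), white (330,247). The gold tile is at (368,262) and the orange look-alike at (410,270). The purple look-alike of the black jar is at (239,185). In the top view the pads run, left to right, red (286,162), black (321,164), grey square (356,167), blue (392,168). Next I'll confirm the candidates in enlarged crops and measure from two views.

Run:
```python
from h import *
t=cv2.imread("pics/top0.png");s=cv2.imread("pics/scene0.png")
a=cv2.resize(t[210:260,380:470],None,fx=8,fy=8,interpolation=cv2.INTER_CUBIC)[:,:]
b=cv2.resize(s[235:300,330:430],None,fx=7,fy=7,interpolation=cv2.INTER_CUBIC)
a=a[:400,:700] if False else cv2.resize(a,(400,222)); b=cv2.resize(b,(400,260))
w=np.zeros((540,800,3),np.uint8); w[:222,:400]=a; w[:260,400:]=b
c=cv2.resize(t[165:255,205:295],(270,270),interpolation=cv2.INTER_CUBIC)
d=cv2.resize(s[165:255,180:310],(390,270),interpolation=cv2.INTER_CUBIC)
w[265:535,:270]=c;w[265:535,400:790]=d
cv2.imwrite("pics/crop1.png",w)
cv2.imwrite("pics/cad.png",cv2.resize(t[130:200,250:430],None,fx=4.4,fy=4.4,interpolation=cv2.INTER_CUBIC))
```

```text
(no output)
```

View pics/crop1.png

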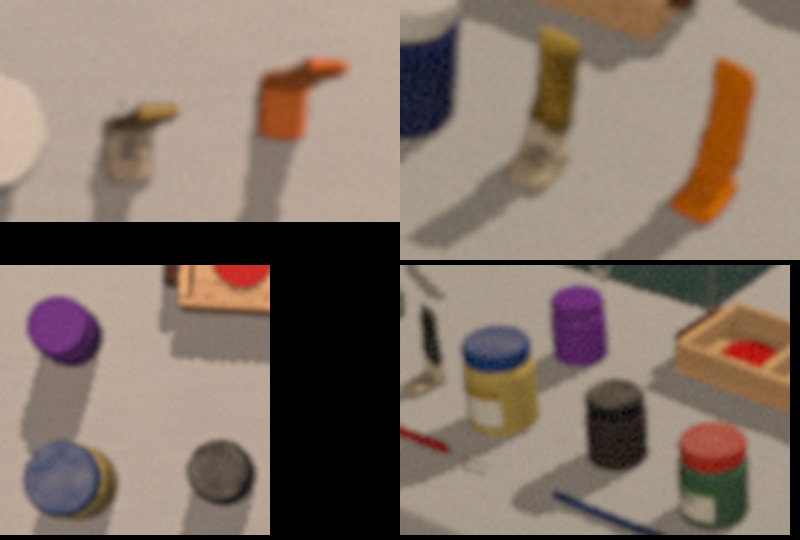

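View pics/cad.png

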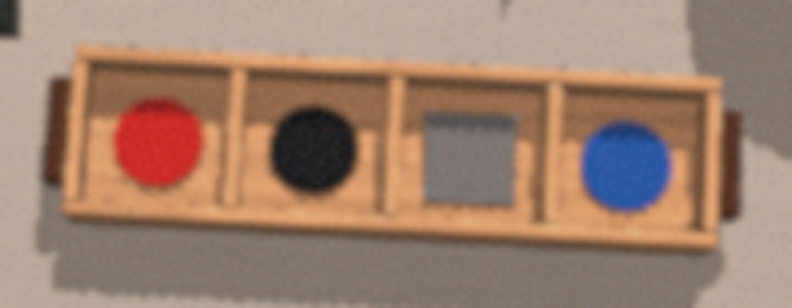

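Confirmed. The gold tile is the muted golden one with the pale foot, top (410,241) / scene (368,262). The all-orange one at (445,232) is the look-alike. The black jar is at top (278,233), and the purple one at (226,187) is not meant. Next I'll fit the known shapes to the regions in both views.

```bash
cat >> h.py <<'E'
from scipy.optimize import minimize
def proj(c,P):
    K=c["intrinsics"];M=c["world_to_cam"];q=P@M[:3,:3].T+M[:3,3];q=q@K.T;return q[:,:2]/q[:,2:]
def ring(d,z):
    a=np.linspace(0,2*np.pi,48,endpoint=False);return np.c_[d/2*np.cos(a),d/2*np.sin(a),a*0+z]
def box(x0,x1,y0,y1,z0,z1): return np.array([[x,y,z] for x in(x0,x1) for y in(y0,y1) for z in(z0,z1)],float)
def jar(d,h,ch,cd): return [np.r_[ring(d,0),ring(d,h-ch)],np.r_[ring(cd,h-ch),ring(cd,h)]]
SH=dict(jar_red=jar(52,66,14,49),jar_blue=jar(57,76,16,54),jar_black=jar(48,60,12,46),jar_white=jar(60,82,17,57),
 tile_gold=[box(-19,17,-12.5,12.5,0,11),box(5,20,-12,13,0,76)],tile_dark=[box(-19,17,-12.5,12.5,0,11),box(6,20,-12,13,0,72)],
 pad_red=[ring(50,3)],pad_blue=[ring(50,3)],pad_black=[ring(50,3)],pad_square=[box(-25,25,-25,25,3,3)])
S=8
def sil(c,parts,p,roi):
    x0,y0,x1,y1=roi;im=np.zeros(((y1-y0)*S,(x1-x0)*S),np.uint8)
    cs,sn=np.cos(p[3]),np.sin(p[3]);Rz=np.array([[cs,-sn,0],[sn,cs,0],[0,0,1]])
    for P in parts:
        u=(proj(c,P@Rz.T+p[:3])+.5-[x0,y0])*S
        cv2.fillConvexPoly(im,cv2.convexHull(np.round(u).astype(np.int32)),255)
    return cv2.resize(im,(x1-x0,y1-y0),interpolation=cv2.INTER_AREA)/255.
def fit(name,masks,p0,free=(0,1,2)):
    """masks: {cam:bool mask}"""
    D=[]
    for cam,m in masks.items():
        ys,xs=np.nonzero(m);roi=(max(xs.min()-12,0),max(ys.min()-12,0),xs.max()+12,ys.max()+12)
        D.append((calibration(cam),m[roi[1]:roi[3],roi[0]:roi[2]].astype(float),roi))
    free=list(free);sc=np.array([1,1,1,.03])
    def f(v):
        p=np.array(p0,float);p[free]=v*sc[free];e=0
        for c,m,roi in D:
            s=sil(c,SH[name],p,roi);e+=np.abs(s-m).sum()/m.sum()
        return e/len(D)
    b=None
    v0=np.array(p0,float)[free]/sc[free]
    sim=np.vstack([v0]+[v0+6*np.eye(len(free))[i] for i in range(len(free))])
    r=minimize(f,v0,method="Nelder-Mead",options=dict(initial_simplex=sim,xatol=.05,fatol=1e-4))
    p=np.array(p0,float);p[free]=r.x*sc[free];return p,r.fun
E
cat > fitall.py <<'E'
from h import *
G=dict(jar_red=(420,-130),jar_blue=(434,88),jar_black=(441,-21),jar_white=(432,-238),tile_gold=(426,-320),tile_dark=(434,180),pad_red=(609,-32),pad_black=(609,-118),pad_square=(605,-202),pad_blue=(601,-285))
get_image("scene");get_image("top")
for n,g in G.items():
    z=8 if n[:3]=="pad" else 0
    ms={}
    for cam in("scene","top"):
        c=calibration(cam);u=proj(c,np.array([[*g,z+3.]]))[0]
        best=None
        for r in regions_of(cam,n):
            ys,xs=np.nonzero(r["region"])
            d=np.hypot(xs.mean()-u[0],ys.mean()-u[1])
            if d<25 and best is None: best=r["region"]
        if best is not None: ms[cam]=best
    ya=[0] if n[:4]!="tile" else [-.3,0,.3]
    fr=(0,1,2,3) if n[:4]=="tile" else (0,1,2)
    out=min((fit(n,ms,[*g,z,y],fr) for y in ya),key=lambda q:q[1])
    print(n,list(ms),np.round(out[0],2).tolist(),"err",round(out[1],3), end=" | ")
    for cam in ms:
        p,e=fit(n,{cam:ms[cam]},[*g,z,out[0][3]],(0,1)); print(cam,np.round(p[:2],1).tolist(),round(e,3),end=" ")
    print()
print(get_obs()["t"])
E
python3 fitall.py
```

```text
jar_red ['scene', 'top'] [422.17, -127.68, 4.12, 0.0] err 0.089 | scene [430.0, -124.7] 0.066 top [421.6, -127.1] 0.049 
jar_blue ['scene', 'top'] [434.54, 85.33, 3.34, 0.0] err 0.099 | scene [442.4, 92.2] 0.074 top [434.1, 86.5] 0.094 
jar_black ['scene', 'top'] [442.58, -24.88, 4.9, 0.0] err 0.117 | scene [448.7, -20.0] 0.055 top [442.1, -25.4] 0.156 
jar_white ['scene', 'top'] [430.04, -238.52, 2.84, 0.0] err 0.093 | scene [438.6, -234.4] 0.085 top [429.5, -238.0] 0.064 
tile_gold ['scene', 'top'] [427.34, -322.53, -1.42, 0.2] err 0.414 | scene [428.7, -323.5] 0.299 top [424.0, -320.2] 0.497 
tile_dark ['scene', 'top'] [437.06, 178.53, 0.65, -0.73] err 0.631 | scene [442.8, 184.6] 0.419 top [437.7, 177.6] 0.806 
pad_red ['scene', 'top'] [613.0, -36.24, 14.41, 0.0] err 0.171 | scene [623.8, -31.2] 0.185 top [613.2, -34.1] 0.068 Traceback (most recent call last):
  File "fitall.py", line 17, in <module>
    out=min((fit(n,ms,[*g,z,y],fr) for y in ya),key=lambda q:q[1])
  File "fitall.py", line 17, in <genexpr>
    out=min((fit(n,ms,[*g,z,y],fr) for y in ya),key=lambda q:q[1])
             ~~~^^^^^^^^^^^^^^^^^^
  File "h.py", line 37, in fit
    r=minimize(f,v0,method="Nelder-Mead",options=dict(initial_simplex=sim,xatol=.05,fatol=1e-4))
    res = _minimize_neldermead(fun, x0, args, callback, bounds=bounds,
                               **options)
    fsim[k] = func(sim[k])
              ~~~~^^^^^^^^
    fx = function(np.copy(x), *(wrapper_args + args))
  File "h.py", line 33, in f
    return e/len(D)
           ~^~~~~~~
ZeroDivisionError: division by zero
```

```bash
cat >> h.py <<'E'
import json
def pose():
    o=get_obs();Q=R.from_rotvec(o["orientation"]).as_matrix();return np.array(o["ee_pos"]),np.arctan2(Q[1,1],Q[0,1]),o
def plan(wps,grip,p=None,yaw=None,step=40):
    """wps: (x,y,z,yaw); prints call rows with grip"""
    if p is None: p,yaw,_=pose()
    rows=[]
    for w in wps:
        t=np.array(w[:3],float);n=int(max(np.ceil(np.linalg.norm(t-p)/step),np.ceil(abs(w[3]-yaw)/.12),1))
        rows+=[(p+(t-p)*k/n,yaw+(w[3]-yaw)*k/n,(p,yaw)) for k in range(1,n+1)];
        p0,y0=p,yaw;p,yaw=t,w[3]
    p,yaw,_=pose();
    for i in range(0,len(rows),5):
        out=[]
        for q,a,_ in rows[i:i+5]:
            d=q-p;ty=np.array([np.cos(yaw),np.sin(yaw),0]);tx=np.array([-np.sin(yaw),np.cos(yaw),0])
            out.append([grip]+[round(float(v)/1000,3) for v in(tx@d,ty@d,-d[2])]+[round(-(a-yaw),3)])
        print(json.dumps(out));p,yaw=q,a
E
python3 - <<'E'
from h import *
p,y,o=pose();print(p,y);print(R.from_rotvec(o["orientation"]).as_matrix().round(3))
plan([(430,-110,236,0.0)],0)
E
```

```text
[147.7961753  607.25230061 236.67821222] 1.3320163317800033
[[-0.972  0.237 -0.   ]
 [ 0.237  0.972 -0.   ]
 [ 0.    -0.    -1.   ]]
[[0, -0.022, -0.032, 0.0, 0.067], [0, -0.044, -0.063, 0.0, 0.133], [0, -0.067, -0.095, 0.0, 0.2], [0, -0.089, -0.126, 0.0, 0.266], [0, -0.111, -0.158, 0.0, 0.333]]
[[0, -0.031, -0.023, 0.0, 0.067], [0, -0.063, -0.045, 0.0, 0.133], [0, -0.094, -0.068, 0.0, 0.2], [0, -0.125, -0.09, 0.0, 0.266], [0, -0.156, -0.113, 0.0, 0.333]]
[[0, -0.037, -0.011, 0.0, 0.067], [0, -0.074, -0.022, 0.0, 0.133], [0, -0.111, -0.033, 0.0, 0.2], [0, -0.148, -0.044, 0.0, 0.266], [0, -0.185, -0.055, 0.0, 0.333]]
[[0, -0.039, 0.002, 0.0, 0.067], [0, -0.077, 0.003, 0.0, 0.133], [0, -0.116, 0.005, 0.0, 0.2], [0, -0.154, 0.006, 0.0, 0.266], [0, -0.193, 0.008, 0.0, 0.333]]
```

Emit:
move_arm(
  deltas=[
    [0,-0.022,-0.032,0.0,0.067],
    [0,-0.044,-0.063,0.0,0.133],
    [0,-0.067,-0.095,0.0,0.2],
    [0,-0.089,-0.126,0.0,0.266],
    [0,-0.111,-0.158,0.0,0.333],
  ],
)

```text
t: 2.47
ee_pos: [218.6, 425.9, 236.7]
orientation: [0.89, 3.013, 0.0]
ft_force: [0.8, 1.0, 0.6]
width: 88.0
```

Emit:
move_arm(
  deltas=[
    [0,-0.031,-0.023,0.0,0.067],
    [0,-0.063,-0.045,0.0,0.133],
    [0,-0.094,-0.068,0.0,0.2],
    [0,-0.125,-0.09,0.0,0.266],
    [0,-0.156,-0.113,0.0,0.333],
  ],
)

```text
t: 2.88
ee_pos: [288.7, 246.6, 237.0]
orientation: [1.377, 2.823, 0.001]
ft_force: [0.6, 0.5, -0.7]
width: 87.7
```

Run:
```python
from h import *
p,y,o=pose();print(p,y,o["t"])
cv2.imwrite("pics/w1.png",get_image("wrist"))
plan([(430,-110,236,0.0)],0)
```

```text
[288.65455148 246.55206427 236.96627763] 0.6633999948631091 2.8833
[[0, -0.036, -0.01, 0.0, 0.066], [0, -0.073, -0.021, 0.0, 0.131], [0, -0.109, -0.031, 0.0, 0.197], [0, -0.146, -0.041, 0.0, 0.263], [0, -0.182, -0.052, 0.0, 0.328]]
[[0, -0.038, 0.002, 0.0, 0.066], [0, -0.076, 0.004, 0.0, 0.131], [0, -0.113, 0.006, 0.0, 0.197], [0, -0.151, 0.008, 0.0, 0.263], [0, -0.189, 0.01, 0.0, 0.328]]
```

Emit:
move_arm(
  deltas=[
    [0,-0.036,-0.01,0.0,0.066],
    [0,-0.073,-0.021,0.0,0.131],
    [0,-0.109,-0.031,0.0,0.197],
    [0,-0.146,-0.041,0.0,0.263],
    [0,-0.182,-0.052,0.0,0.328],
  ],
)

```text
t: 3.35
ee_pos: [360.5, 71.2, 237.1]
orientation: [1.819, 2.56, 0.002]
ft_force: [0.4, 0.6, 0.4]
width: 88.0
```

Emit:
move_arm(
  deltas=[
    [0,-0.038,0.002,0.0,0.066],
    [0,-0.076,0.004,0.0,0.131],
    [0,-0.113,0.006,0.0,0.197],
    [0,-0.151,0.008,0.0,0.263],
    [0,-0.189,0.01,0.0,0.328],
  ],
)

```text
t: 3.77
ee_pos: [432.4, -104.2, 237.0]
orientation: [2.214, 2.228, 0.001]
ft_force: [-0.1, 0.2, 0.1]
width: 87.7
```

Run:
```python
from h import *
p,y,o=pose();print(p,y,o["t"],o["qpos"].round(3))
cv2.imwrite("pics/w2.png",get_image("wrist"))
```

```text
[ 432.40959649 -104.24555427  236.9558224 ] 0.0063147448595945515 3.7667 [-0.263  0.154  2.012  0.     0.974 -0.27 ]
```

View pics/w2.png

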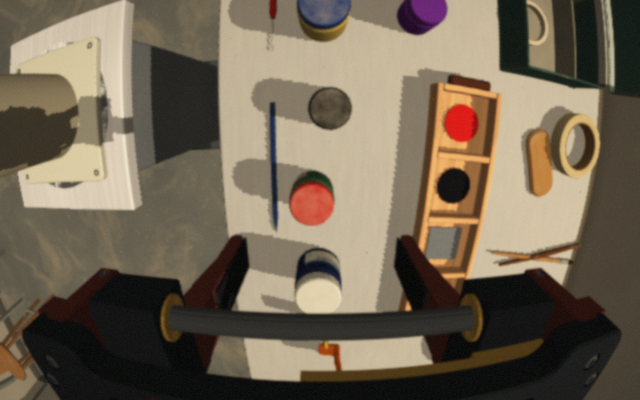

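The wrist view shows the red jar (312,198), black jar (330,107), white jar (318,280), the red (461,123), black (453,185) and square (441,243) pads. I'll extend the fit to the fisheye camera.

```bash
cat >> h.py <<'E'
import pickle
class W: pass
def wcal():
    c=dict(calibration("wrist"));p,_,o=pose();c["p"]=p;c["Q"]=R.from_rotvec(o["orientation"]).as_matrix();return c
_proj=proj
def proj(c,P):
    if "p" not in c: return _proj(c,P)
    T=(P-c["p"])@c["Q"];H=c["hand_eye"];q=(T-H[:3,3])@H[:3,:3]
    rr=np.hypot(q[:,0],q[:,1]);th=np.arctan2(rr,q[:,2]);K=c["intrinsics"]
    s=th/np.maximum(rr,1e-9);return np.c_[K[0,0]*q[:,0]*s+K[0,2],K[1,1]*q[:,1]*s+K[1,2]]
def shoot(tag,names,cam="wrist"):
    """take a picture & regions, store"""
    c=wcal() if cam=="wrist" else calibration(cam)
    im=get_image(cam);cv2.imwrite(f"pics/{tag}.png",im)
    m={n:[(r["conf"],r["region"]) for r in regions_of(cam,n)] for n in names}
    pickle.dump((c,im,m),open(f"{tag}.pkl","wb"));return c,im,m
def pick(c,m,n,g,maxd=25):
    u=proj(c,np.array([[*g[:2],(g[2] if len(g)>2 else 0)+30.*(n[:3]!="pad")]]))[0]
    for cf,r in m.get(n,[]):
        ys,xs=np.nonzero(r)
        if len(xs) and np.hypot(xs.mean()-u[0],ys.mean()-u[1])<maxd: return r
def fitc(name,views,p0,free=(0,1)):
    D=[]
    for c,m in views:
        ys,xs=np.nonzero(m);roi=(max(xs.min()-12,0),max(ys.min()-12,0),min(xs.max()+12,640),min(ys.max()+12,400))
        D.append((c,m[roi[1]:roi[3],roi[0]:roi[2]].astype(float),roi))
    free=list(free);sc=np.array([1,1,1,.03])
    def f(v):
        p=np.array(p0,float);p[free]=v*sc[free]
        return sum(np.abs(sil(c,SH[name],p,roi)-m).sum()/m.sum() for c,m,roi in D)/len(D)
    v0=np.array(p0,float)[free]/sc[free]
    sim=np.vstack([v0]+[v0+6*np.eye(len(free))[i] for i in range(len(free))])
    r=minimize(f,v0,method="Nelder-Mead",options=dict(initial_simplex=sim,xatol=.05,fatol=1e-4))
    p=np.array(p0,float);p[free]=r.x*sc[free];return np.round(p,2).tolist(),round(r.fun,3)
G=dict(jar_red=(420,-130),jar_blue=(434,88),jar_black=(441,-21),jar_white=(432,-238),tile_gold=(426,-320),tile_dark=(434,180),pad_red=(609,-32,8),pad_black=(609,-118,8),pad_square=(605,-202,8),pad_blue=(601,-285,8))
E
python3 - <<'E'
from h import *
c,im,m=shoot("v1",["jar_red","jar_black","jar_blue","pad_red","pad_black","pad_square"])
for n in m:
    r=pick(c,m,n,G[n]);g=G[n]
    if r is None: print(n,"none",len(m[n]));continue
    print(n,fitc(n,[(c,r)],[*g[:2],g[2] if len(g)>2 else 0,0]),fitc(n,[(c,r)],[*g[:2],g[2] if len(g)>2 else 0,0],(0,1,2)))
print(pose()[2]["t"]); plan([(430,-260,237,0.0)],0)
E
```

```text
jar_red none 0
jar_black ([442.02, -23.33, 0.0, 0.0], np.float64(0.076)) ([442.29, -23.02, -11.84, 0.0], np.float64(0.038))
jar_blue ([434.49, 88.7, 0.0, 0.0], np.float64(0.019)) ([434.51, 89.21, -2.7, 0.0], np.float64(0.018))
pad_red none 0
pad_black ([609.14, -117.27, 8.0, 0.0], np.float64(0.045)) ([608.62, -117.15, 8.63, 0.0], np.float64(0.048))
pad_square ([605.79, -200.08, 8.0, 0.0], np.float64(0.055)) ([605.29, -199.42, 9.15, 0.0], np.float64(0.054))
4.1667
[[0, -0.04, -0.001, -0.0, 0.003], [0, -0.079, -0.002, -0.0, 0.006], [0, -0.119, -0.003, -0.0, 0.009], [0, -0.159, -0.003, -0.0, 0.012]]
```

Emit:
move_arm(
  deltas=[
    [0,-0.04,-0.001,0,0.003],
    [0,-0.08,-0.002,0,0.006],
    [0,-0.12,-0.002,0,0.006],
    [0,-0.16,-0.003,0,0.006],
    [0,-0.16,-0.003,0,0.006],
  ],
)

```text
t: 4.58
ee_pos: [431.4, -266.7, 237.3]
orientation: [2.216, 2.222, -0.001]
ft_force: [0.5, 0.3, -0.0]
width: 87.8
```

Run:
```python
from h import *
c,im,m=shoot("v2",["jar_red","jar_black","tile_gold","pad_red","pad_black","pad_square","pad_blue"])
c1,_,m1=pickle.load(open("v1.pkl","rb"))
for n in m:
    g=G[n];V=[]
    for cc,mm in((c,m),(c1,m1)):
        r=pick(cc,mm,n,g)
        if r is not None: V.append((cc,r))
    if not V: print(n,"none",len(m[n]));continue
    p0=[*g[:2],g[2] if len(g)>2 else 0,0];k=(3,) if n[0]=="t" else ()
    print(n,len(V),fitc(n,V,p0,(0,1)+k),fitc(n,V,p0,(0,1,2)+k))
print(pose()[0],pose()[2]["t"])
```

```text
jar_red 1 ([422.42, -127.5, 0.0, 0.0], np.float64(0.04)) ([422.22, -126.14, -6.61, 0.0], np.float64(0.025))
jar_black 1 ([442.02, -23.33, 0.0, 0.0], np.float64(0.076)) ([442.29, -23.02, -11.84, 0.0], np.float64(0.038))
tile_gold 1 ([425.13, -320.12, 0.0, 0.1], np.float64(0.543)) ([424.25, -346.71, -74.73, 0.05], np.float64(0.251))
pad_red 1 ([613.31, -34.08, 8.0, 0.0], np.float64(0.048)) ([624.47, -27.09, -13.68, 0.0], np.float64(0.024))
pad_black 2 ([609.17, -117.51, 8.0, 0.0], np.float64(0.044)) ([609.98, -117.55, 6.37, 0.0], np.float64(0.042))
pad_square 2 ([606.01, -200.91, 8.0, 0.0], np.float64(0.066)) ([606.99, -201.3, 5.73, 0.0], np.float64(0.06))
pad_blue 1 ([601.98, -285.07, 8.0, 0.0], np.float64(0.044)) ([603.96, -286.25, 3.21, 0.0], np.float64(0.037))
[ 430.75000083 -260.81451955  236.78723272] 4.9833
```

View pics/v2.png

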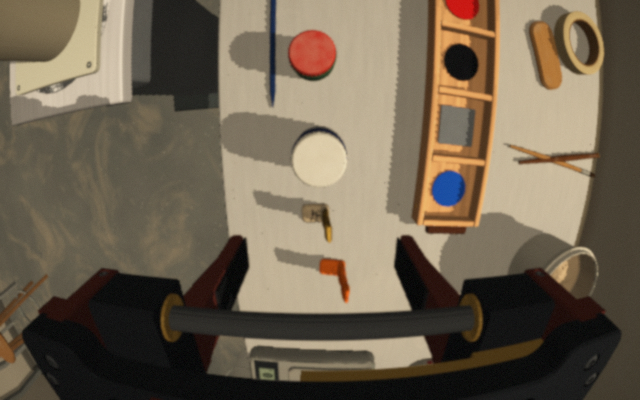

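Measured (mm), with the wrist fits agreeing with the top camera:

| Thing | x, y |
|---|---|
| jar_red | (422.3, -127.3) |
| jar_black | (442, -23.3) |
| jar_blue | (434.5, 88.7) |
| pad_red | (613.3, -33.5) |
| pad_black | (609.5, -117.5) |
| pad_square | (605.7, -201.4) |
| pad_blue | (601.9, -285.3) |

The pads lie about 84 mm apart as stated, which fits, and the caddy's yaw is about -0.045. I'll take the red jar first.

Run:
```python
from h import *
plan([(422.3,-127.3,150,0.0),(422.3,-127.3,39,0)],0)
```

```text
[[0, 0.033, -0.002, 0.022, 0.002], [0, 0.067, -0.004, 0.043, 0.003], [0, 0.1, -0.006, 0.065, 0.005], [0, 0.134, -0.008, 0.087, 0.006], [0, 0.134, -0.008, 0.124, 0.006]]
[[0, 0.0, 0.0, 0.037, -0.0], [0, 0.0, 0.0, 0.074, -0.0]]
```

Emit:
move_arm(
  deltas=[
    [0,0.033,-0.002,0.022,0.002],
    [0,0.067,-0.004,0.043,0.003],
    [0,0.1,-0.006,0.065,0.005],
    [0,0.134,-0.008,0.087,0.006],
    [0,0.134,-0.008,0.087,0.006],
  ],
)

```text
t: 5.4
ee_pos: [418.0, -122.6, 146.4]
orientation: [-2.214, -2.218, 0.005]
ft_force: [-2.0, -0.0, -0.5]
width: 87.6
```

Run:
```python
from h import *
p,y,o=pose();print(p,y,o["t"],o["qvel"].round(3))
plan([(422.3,-127.3,39,0)],0)
```

```text
[ 418.03646946 -122.61286158  146.40315838] 0.002095817842132398 5.4 [-0.068 -0.024 -0.078 -0.029  0.073 -0.099]
[[0, -0.002, 0.001, 0.036, 0.001], [0, -0.003, 0.003, 0.072, 0.001], [0, -0.005, 0.004, 0.107, 0.002]]
```

Emit:
move_arm(
  deltas=[
    [0,0,0,0.04,0],
    [0,0,0,0.06,0],
    [0,0,0,0.06,0],
    [0,0,0,0.06,0],
  ],
)

```text
t: 5.73
ee_pos: [421.7, -127.8, 89.5]
orientation: [-2.221, -2.219, 0.002]
ft_force: [0.0, -0.2, -0.2]
width: 88.1
```

Run:
```python
from h import *
p,y,o=pose();print(p,y,o["t"],o["qvel"].round(3))
plan([(422.3,-127.3,39,0)],0)
```

```text
[ 421.65442285 -127.79305086   89.45812206] -0.001135143167991636 5.7333 [-0.008 -0.038 -0.02   0.002  0.007  0.002]
[[0, 0.0, 0.0, 0.025, -0.001], [0, 0.0, 0.001, 0.05, -0.001]]
```

Emit:
move_arm(
  deltas=[
    [0,0,0.0,0.025,0],
    [0,0,0.001,0.05,0],
    [0,0,0.001,0.05,0],
    [0,0,0.001,0.05,0],
  ],
)

```text
t: 6.07
ee_pos: [423.2, -128.4, 40.4]
orientation: [-2.223, -2.219, 0.001]
ft_force: [-0.5, -0.3, -0.2]
width: 87.8
```

Emit:
move_arm(
  deltas=[
    [255,0,0,0,0],
    [255,0,0,0,0],
    [255,0,0,0,0],
    [255,0,0,0,0],
    [255,0,0,0,0],
  ],
)

```text
t: 6.48
ee_pos: [423.5, -128.4, 40.4]
orientation: [2.223, 2.218, 0.001]
ft_force: [-0.7, 0.5, 0.1]
width: 58.1
```

Emit:
move_arm(
  deltas=[
    [255,0,0,0,0],
    [255,0,0,0,0],
    [255,0,0,0,0],
  ],
)

```text
t: 6.73
ee_pos: [423.0, -128.3, 40.1]
orientation: [2.224, 2.219, -0.0]
ft_force: [-1.7, 0.4, 6.7]
width: 51.6
```

Run:
```python
from h import *
p,y,o=pose();print(p,y,o["t"],o["width"],o["ft_force"])
plan([(p[0],p[1],p[2]+80,y),(613.3,-33.5,125,-.045)],255)
```

```text
[ 423.04758408 -128.26155103   40.06524508] -0.002003786121933956 6.7333 51.593182472861564 [-1.72833434  0.36183996  6.65106826]
[[255, 0.0, 0.0, -0.04, -0.0], [255, 0.0, 0.0, -0.08, -0.0], [255, 0.016, 0.032, -0.081, 0.007], [255, 0.032, 0.063, -0.082, 0.014], [255, 0.048, 0.095, -0.082, 0.021]]
[[255, 0.017, 0.031, -0.001, 0.007], [255, 0.033, 0.063, -0.002, 0.014], [255, 0.05, 0.094, -0.002, 0.021]]
```

Emit:
move_arm(
  deltas=[
    [255,0.0,0.0,-0.03,0],
    [255,0.0,0.0,-0.07,0],
    [255,0.016,0.032,-0.081,0.007],
    [255,0.032,0.063,-0.082,0.014],
    [255,0.048,0.095,-0.082,0.021],
  ],
)

```text
t: 7.15
ee_pos: [519.8, -80.1, 123.5]
orientation: [2.247, 2.192, 0.003]
ft_force: [0.1, -0.2, -1.2]
width: 51.7
```

Emit:
move_arm(
  deltas=[
    [255,0.017,0.031,0,0.007],
    [255,0.033,0.063,0,0.014],
    [255,0.047,0.094,0,0.021],
    [255,0.047,0.094,0,0.021],
    [255,0.047,0.094,0,0.021],
  ],
)

```text
t: 7.57
ee_pos: [614.0, -34.7, 121.1]
orientation: [-2.268, -2.174, 0.0]
ft_force: [-1.5, -1.0, -1.5]
width: 51.7
```

Run:
```python
from h import *
p,y,o=pose();print(p,y,o["t"],o["width"],o["ft_force"])
plan([(613.3,-34,51.5,-.045)],255)
cv2.imwrite("pics/w3.png",get_image("wrist"))
```

```text
[613.99972059 -34.74709264 121.11262547] -0.04221900627590287 7.5667 51.735380443783114 [-1.49308281 -1.01330187 -1.50057771]
[[255, 0.0, -0.0, 0.035, 0.001], [255, 0.001, -0.001, 0.07, 0.003]]
```

View pics/w3.png

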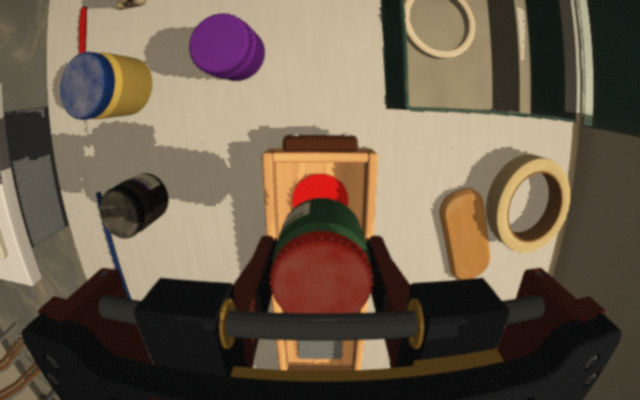

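The red jar is held upright between the fingers (cap at (321,275)), and the red pad is visible behind it at (320,190). I'll lower it.

Emit:
move_arm(
  deltas=[
    [255,0,-0.001,0.03,0.001],
    [255,0.001,-0.001,0.055,0.003],
    [255,0.001,-0.001,0.06,0.003],
    [255,0.001,-0.001,0.067,0.003],
    [255,0.001,-0.001,0.069,0.003],
  ],
)

```text
t: 8.03
ee_pos: [611.3, -35.0, 52.3]
orientation: [-2.273, -2.167, 0.002]
ft_force: [-0.2, -0.7, -0.1]
width: 51.6
```

Run:
```python
from h import *
p,y,o=pose();print(p,y,o["t"],o["width"],o["ft_force"])
```

```text
[611.31932159 -35.03820471  52.26128854] -0.04755480942793994 8.0333 51.58544706398157 [-0.22877326 -0.74674229 -0.10163419]
```

Emit:
move_arm(
  deltas=[
    [255,0.0,0.002,0,0],
    [255,0.0,0.002,0.001,0],
    [255,0.0,0.002,0.001,0],
    [255,0.0,0.002,0.001,0],
  ],
)

```text
t: 8.37
ee_pos: [614.8, -34.7, 52.6]
orientation: [2.272, 2.168, 0.001]
ft_force: [-0.1, 0.2, -1.8]
width: 51.4
```

Run:
```python
from h import *
p,y,o=pose();print(p,y,o["t"],o["width"],o["ft_force"])
```

```text
[614.80669634 -34.73398814  52.55826135] -0.04699823164791537 8.3667 51.438988618015514 [-0.06953806  0.18826165 -1.79560047]
```

Emit:
move_arm(
  deltas=[
    [255,0,0,0.001,0],
    [255,0,0,0.001,0],
  ],
)

```text
t: 8.53
ee_pos: [614.6, -34.7, 51.2]
orientation: [2.272, 2.168, 0.001]
ft_force: [0.8, 0.9, -0.0]
width: 51.5
```

Emit:
move_arm(
  deltas=[
    [255,0,0,0.001,0],
    [255,0,0,0.001,0],
  ],
)

```text
t: 8.7
ee_pos: [614.6, -34.7, 51.1]
orientation: [2.273, 2.168, 0.001]
ft_force: [-4.0, 0.5, 10.7]
width: 51.9
```

Emit:
move_arm(
  deltas=[
    [255,0,-0.001,-0.001,0],
    [255,0,-0.001,-0.001,0],
    [255,0,-0.001,-0.001,0],
  ],
)

```text
t: 8.95
ee_pos: [613.3, -34.6, 51.1]
orientation: [2.273, 2.169, 0.0]
ft_force: [-1.4, -0.1, 6.1]
width: 51.7
```

Emit:
move_arm(
  deltas=[
    [130,0,0,0,0],
    [60,0,0,0,0],
    [0,0,0,0,0],
    [0,0,0,0,0],
  ],
)

```text
t: 9.28
ee_pos: [613.2, -34.6, 50.4]
orientation: [-2.273, -2.169, 0.0]
ft_force: [-0.5, 0.3, -0.2]
width: 68.2
```

Emit:
move_arm(
  deltas=[
    [0,0,0,0,0],
    [0,0,0,0,0],
    [0,0,0,-0.03,0],
    [0,0,0,-0.07,0],
    [0,0,0,-0.11,0],
  ],
)

```text
t: 9.7
ee_pos: [612.1, -34.5, 160.6]
orientation: [-2.271, -2.167, 0.004]
ft_force: [1.1, -0.1, 0.4]
width: 87.8
```

Run:
```python
from h import *
p,y,o=pose();print(p,y,o["t"],o["width"],o["ft_force"])
plan([(500,29,160,0),(434.5,88.7,130,0)],0)
```

```text
[612.12273623 -34.52532627 160.59576102] -0.04698420443726596 9.7 87.77441493930695 [ 1.11634475 -0.12324825  0.3798471 ]
[[0, 0.015, -0.029, 0.0, -0.012], [0, 0.029, -0.057, 0.0, -0.023], [0, 0.044, -0.086, 0.0, -0.035], [0, 0.058, -0.115, 0.001, -0.047], [0, 0.077, -0.138, 0.011, -0.047]]
[[0, 0.02, -0.022, 0.01, -0.0], [0, 0.04, -0.044, 0.02, -0.0]]
```

Emit:
move_arm(
  deltas=[
    [0,0.015,-0.029,0.0,-0.012],
    [0,0.029,-0.057,0.0,-0.023],
    [0,0.044,-0.086,0.0,-0.035],
    [0,0.058,-0.115,0.001,-0.047],
    [0,0.077,-0.138,0.011,-0.047],
  ],
)

```text
t: 10.12
ee_pos: [477.7, 49.0, 150.7]
orientation: [2.221, 2.22, 0.002]
ft_force: [0.9, -0.5, -0.4]
width: 87.8
```

Emit:
move_arm(
  deltas=[
    [0,0.02,-0.022,0.01,0],
    [0,0.04,-0.044,0.02,0],
    [0,0.04,-0.044,0.02,0],
    [0,0.04,-0.044,0.02,0],
    [0,0.04,-0.044,0.02,0],
  ],
)

```text
t: 10.53
ee_pos: [436.0, 88.9, 130.1]
orientation: [2.22, 2.222, 0.002]
ft_force: [0.7, -0.6, 1.2]
width: 87.7
```

Run:
```python
from h import *
p,y,o=pose();print(p,y,o["t"],o["width"],o["qvel"].round(3))
plan([(434.5,88.7,42,0)],0)
c,im,m=shoot("t1",["jar_red"],"top")
r=pick(c,m,"jar_red",(613.3,-33.5,11));print(r is not None and fitc("jar_red",[(c,r)],[613.3,-33.5,11,0]))
```

```text
[436.01858257  88.88256618 130.06560855] 0.0006786621209604844 10.5333 87.74582735539575 [-0.017 -0.    -0.018 -0.001  0.002  0.001]
[[0, -0.0, -0.001, 0.029, 0.0], [0, -0.0, -0.001, 0.059, 0.0], [0, -0.0, -0.002, 0.088, 0.001]]
([613.72, -35.01, 11.0, 0.0], np.float64(0.119))
```

Emit:
move_arm(
  deltas=[
    [0,0,-0.001,0.03,0],
    [0,0,-0.001,0.06,0],
    [0,0,-0.001,0.088,0],
    [0,0,-0.001,0.088,0],
    [0,0,-0.001,0.088,0],
  ],
)

```text
t: 11.05
ee_pos: [433.8, 88.1, 41.0]
orientation: [-2.221, -2.219, 0.004]
ft_force: [-0.1, 0.4, 0.7]
width: 87.7
```

Emit:
move_arm(
  deltas=[
    [255,0,0,0,0],
    [255,0,0,0,0],
    [255,0,0,0,0],
    [255,0,0,0,0],
    [255,0,0,0,0],
  ],
)

```text
t: 11.47
ee_pos: [434.6, 88.9, 42.6]
orientation: [2.221, 2.221, 0.002]
ft_force: [-2.1, -0.1, 1.7]
width: 58.1
```

Emit:
move_arm(
  deltas=[
    [255,0,0,0,0],
    [255,0,0,0,0],
    [255,0,0,0,0],
  ],
)

```text
t: 11.72
ee_pos: [434.5, 88.9, 42.5]
orientation: [2.221, 2.221, 0.002]
ft_force: [-1.1, -0.1, 8.7]
width: 56.5
```

Run:
```python
from h import *
p,y,o=pose();print(p,y,o["t"],o["width"],o["ft_force"])
plan([(p[0],p[1],p[2]+120,y),(601.9,-285.3,160,-.045)],255)
```

```text
[434.45819408  88.89774988  42.52878797] 0.00013303076479642724 11.7167 56.51792474895222 [-1.1229895  -0.08246536  8.74702379]
[[255, 0.0, 0.0, -0.04, -0.0], [255, 0.0, 0.0, -0.08, -0.0], [255, 0.0, 0.0, -0.12, -0.0], [255, -0.034, 0.015, -0.12, 0.004], [255, -0.068, 0.03, -0.12, 0.008]]
[[255, -0.034, 0.015, 0.0, 0.004], [255, -0.068, 0.031, 0.0, 0.008], [255, -0.102, 0.046, 0.001, 0.012], [255, -0.136, 0.062, 0.001, 0.016], [255, -0.169, 0.077, 0.001, 0.021]]
[[255, -0.034, 0.016, 0.0, 0.004], [255, -0.067, 0.032, 0.0, 0.008], [255, -0.101, 0.049, 0.001, 0.012], [255, -0.134, 0.065, 0.001, 0.016]]
```

Emit:
move_arm(
  deltas=[
    [255,0.0,0.0,-0.03,0],
    [255,0.0,0.0,-0.07,0],
    [255,0.0,0.0,-0.11,0],
    [255,-0.034,0.015,-0.12,0.004],
    [255,-0.068,0.03,-0.12,0.008],
  ],
)

```text
t: 12.13
ee_pos: [466.2, 21.3, 165.6]
orientation: [2.222, 2.214, 0.008]
ft_force: [1.2, 0.8, -2.1]
width: 56.7
```

Emit:
move_arm(
  deltas=[
    [255,-0.034,0.015,0.0,0.004],
    [255,-0.068,0.031,0.0,0.008],
    [255,-0.102,0.046,0,0.012],
    [255,-0.136,0.062,0,0.016],
    [255,-0.169,0.077,0,0.021],
  ],
)

```text
t: 12.55
ee_pos: [539.9, -150.7, 161.8]
orientation: [2.254, 2.189, 0.0]
ft_force: [0.3, 1.0, -1.2]
width: 57.0
```

Emit:
move_arm(
  deltas=[
    [255,-0.034,0.016,0.01,0.004],
    [255,-0.067,0.032,0.02,0.008],
    [255,-0.101,0.049,0.03,0.012],
    [255,-0.134,0.065,0.04,0.016],
    [255,-0.134,0.065,0.04,0.016],
  ],
)

```text
t: 12.97
ee_pos: [602.1, -290.0, 119.9]
orientation: [2.273, 2.166, -0.001]
ft_force: [-1.3, 0.5, -1.1]
width: 56.5
```

Emit:
move_arm(
  deltas=[
    [255,0,0,0.02,0],
    [255,0,0,0.03,0],
    [255,0,0,0.03,0],
  ],
)

```text
t: 13.22
ee_pos: [598.5, -283.3, 88.9]
orientation: [-2.267, -2.167, 0.003]
ft_force: [-0.4, 0.0, -1.4]
width: 56.7
```

Run:
```python
from h import *
p,y,o=pose();print(p,y,o["t"],o["width"],o["ft_force"])
plan([(601.9,-285.3,55,-.045)],255)
cv2.imwrite("pics/w4.png",get_image("wrist"))
```

```text
[ 598.50857136 -283.29547542   88.91661242] -0.0448895789750373 13.2167 56.6683023653313 [-0.37227583  0.00238977 -1.35436744]
[[255, -0.002, 0.003, 0.034, 0.0]]
```

View pics/w4.png

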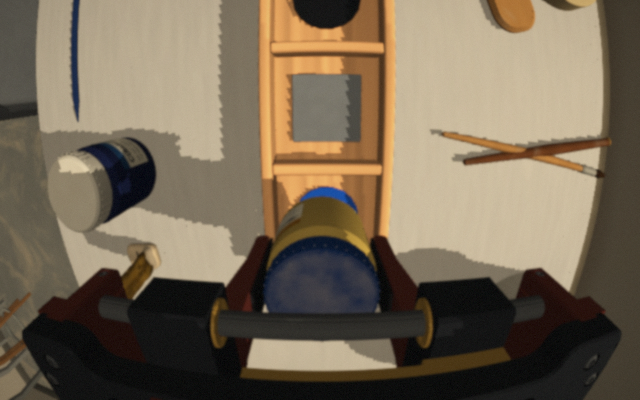

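The blue jar is upright in the grip (cap (320,280)), with the blue pad showing behind it at (328,195).

Emit:
move_arm(
  deltas=[
    [255,-0.001,0.002,0.02,0],
    [255,-0.001,0.002,0.033,0],
    [255,-0.001,0.002,0.033,0],
    [255,-0.001,0.002,0.033,0],
  ],
)

```text
t: 13.6
ee_pos: [602.1, -285.0, 58.3]
orientation: [-2.269, -2.17, 0.001]
ft_force: [-1.2, -0.2, -1.8]
width: 56.6
```

Emit:
move_arm(
  deltas=[
    [255,0,0,0,0],
    [255,0,0,0,0],
  ],
)

```text
t: 13.77
ee_pos: [603.3, -285.8, 59.7]
orientation: [2.27, 2.17, 0.001]
ft_force: [0.3, -0.3, -1.4]
width: 56.7
```

Emit:
move_arm(
  deltas=[
    [255,0,-0.001,0.004,0],
    [255,0,-0.001,0.005,0],
    [255,0,-0.001,0.006,0],
    [255,0,-0.001,0.006,0],
  ],
)

```text
t: 14.1
ee_pos: [601.6, -285.7, 53.6]
orientation: [-2.271, -2.171, 0.0]
ft_force: [-2.0, 1.6, 5.7]
width: 56.7
```

Emit:
move_arm(
  deltas=[
    [255,0,0,0,0],
    [255,0,0,0,0],
  ],
)

```text
t: 14.27
ee_pos: [601.6, -285.7, 53.6]
orientation: [-2.271, -2.171, 0.0]
ft_force: [-2.6, 1.0, 7.1]
width: 56.7
```

Contact with the pad at about 7 N, and the TCP is at (601.6, -285.7). I'll release and retreat.

Emit:
move_arm(
  deltas=[
    [130,0,0,0,0],
    [60,0,0,0,0],
    [0,0,0,0,0],
    [0,0,0,0,0],
    [0,0,0,0,0],
  ],
)

```text
t: 14.68
ee_pos: [601.8, -285.8, 52.7]
orientation: [2.271, 2.171, 0.0]
ft_force: [-0.2, -0.6, 0.4]
width: 79.5
```

Emit:
move_arm(
  deltas=[
    [0,0,0,0,0],
    [0,0,0,-0.03,0],
    [0,0,0,-0.07,0],
    [0,0,0,-0.11,0],
  ],
)

```text
t: 15.02
ee_pos: [600.7, -285.2, 162.5]
orientation: [-2.269, -2.169, 0.002]
ft_force: [1.0, -0.1, -1.0]
width: 88.1
```

Run:
```python
from h import *
p,y,o=pose();print(p,y,o["t"],o["width"],o["ft_force"])
plan([(462,-60,160,0),(442.1,-23.3,120,0)],0)
```

```text
[ 600.7378118  -285.19779236  162.48714957] -0.04506612257968036 15.0167 88.05705468403926 [ 1.02535933 -0.08410067 -0.95226473]
[[0, 0.031, -0.021, 0.0, -0.006], [0, 0.062, -0.042, 0.001, -0.013], [0, 0.094, -0.064, 0.001, -0.019], [0, 0.125, -0.085, 0.001, -0.026], [0, 0.156, -0.106, 0.002, -0.032]]
[[0, 0.032, -0.02, 0.0, -0.006], [0, 0.064, -0.04, 0.001, -0.013], [0, 0.082, -0.051, 0.021, -0.013], [0, 0.1, -0.061, 0.041, -0.013]]
```

Emit:
move_arm(
  deltas=[
    [0,0.031,-0.021,0.0,-0.006],
    [0,0.062,-0.042,0,-0.013],
    [0,0.094,-0.064,0,-0.019],
    [0,0.125,-0.085,0,-0.026],
    [0,0.156,-0.106,0,-0.032],
  ],
)

```text
t: 15.43
ee_pos: [501.6, -123.9, 162.8]
orientation: [2.236, 2.207, 0.0]
ft_force: [0.5, 1.6, 0.5]
width: 87.7
```

Emit:
move_arm(
  deltas=[
    [0,0.032,-0.02,0.0,-0.006],
    [0,0.064,-0.04,0,-0.013],
    [0,0.082,-0.051,0.02,-0.013],
    [0,0.1,-0.061,0.04,-0.013],
    [0,0.1,-0.061,0.04,-0.013],
  ],
)

```text
t: 15.85
ee_pos: [438.9, -22.0, 120.3]
orientation: [-2.215, -2.22, 0.006]
ft_force: [-0.2, -0.6, -0.4]
width: 87.8
```

Emit:
move_arm(
  deltas=[
    [0,0,0,0,0],
    [0,0,0,0,0],
  ],
)

```text
t: 16.02
ee_pos: [444.4, -24.7, 123.3]
orientation: [2.22, 2.221, 0.001]
ft_force: [0.2, 0.7, 0.8]
width: 87.8
```

Run:
```python
from h import *
p,y,o=pose();print(p,y,o["t"],o["width"],o["qvel"].round(3))
plan([(442.1,-23.3,39,0)],0)
c,im,m=shoot("t2",["jar_red","jar_blue"],"top")
for n,g in(("jar_red",(613.3,-33.5,11)),("jar_blue",(601.9,-285.3,11))):
    r=pick(c,m,n,g);print(r is not None and fitc(n,[(c,r)],[*g,0]))
```

```text
[444.35386389 -24.73513743 123.30287073] 0.0003017826007398556 16.0167 87.8007781234615 [-0.014 -0.007 -0.014  0.001 -0.004  0.003]
[[0, 0.0, -0.001, 0.028, 0.0], [0, 0.001, -0.002, 0.056, 0.0], [0, 0.001, -0.002, 0.084, 0.0]]
([613.6, -34.17, 11.0, 0.0], np.float64(0.064))
([602.46, -287.0, 11.0, 0.0], np.float64(0.067))
```

Both placed jars fit within about 1–2 mm of their pads. Now the black jar.

Emit:
move_arm(
  deltas=[
    [0,0.001,-0.002,0.03,0],
    [0,0.001,-0.002,0.06,0],
    [0,0.001,-0.002,0.084,0],
    [0,0.001,-0.002,0.084,0],
    [0,0.001,-0.002,0.084,0],
  ],
)

```text
t: 16.58
ee_pos: [440.9, -23.8, 38.3]
orientation: [-2.221, -2.219, 0.002]
ft_force: [0.1, 0.5, -0.2]
width: 88.0
```

Emit:
move_arm(
  deltas=[
    [255,0,0,0,0],
    [255,0,0,0,0],
    [255,0,0,0,0],
    [255,0,0,0,0],
    [255,0,0,0,0],
  ],
)

```text
t: 17.0
ee_pos: [441.7, -23.3, 39.5]
orientation: [2.22, 2.221, 0.002]
ft_force: [-0.1, 1.3, 0.2]
width: 57.9
```

Emit:
move_arm(
  deltas=[
    [255,0,0,0,0],
    [255,0,0,0,0],
    [255,0,0,0,0],
    [255,0,0,0,0],
  ],
)

```text
t: 17.33
ee_pos: [441.4, -23.3, 39.0]
orientation: [2.221, 2.221, 0.001]
ft_force: [-1.7, -0.4, 6.6]
width: 47.2
```

Run:
```python
from h import *
p,y,o=pose();print(p,y,o["t"],o["width"],o["ft_force"])
plan([(p[0],p[1],p[2]+110,y),(609.5,-117.5,150,-.045)],255)
```

```text
[441.35792117 -23.29047716  39.04518214] 0.00010971604029144251 17.3333 47.18033971542219 [-1.7034161  -0.44917824  6.56328291]
[[255, 0.0, 0.0, -0.037, -0.0], [255, 0.0, 0.0, -0.073, -0.0], [255, 0.0, 0.0, -0.11, -0.0], [255, -0.019, 0.034, -0.11, 0.009], [255, -0.038, 0.067, -0.11, 0.018]]
[[255, -0.018, 0.034, -0.0, 0.009], [255, -0.036, 0.068, -0.0, 0.018], [255, -0.055, 0.102, -0.001, 0.027]]
```

Emit:
move_arm(
  deltas=[
    [255,0.0,0.0,-0.03,0],
    [255,0.0,0.0,-0.07,0],
    [255,0.0,0.0,-0.11,0],
    [255,-0.019,0.034,-0.11,0.009],
    [255,-0.038,0.067,-0.11,0.018],
  ],
)

```text
t: 17.75
ee_pos: [509.9, -61.4, 153.1]
orientation: [2.236, 2.199, 0.007]
ft_force: [1.7, 0.2, -0.9]
width: 47.7
```

Emit:
move_arm(
  deltas=[
    [255,-0.018,0.034,0,0.009],
    [255,-0.036,0.068,0,0.018],
    [255,-0.055,0.102,0,0.027],
    [255,-0.055,0.102,0.03,0.027],
    [255,-0.055,0.102,0.05,0.027],
  ],
)

```text
t: 18.17
ee_pos: [611.1, -119.5, 97.7]
orientation: [2.271, 2.168, 0.002]
ft_force: [-0.7, 0.9, -1.9]
width: 47.5
```

Emit:
move_arm(
  deltas=[
    [255,0,0,0.01,0],
    [255,0,0,0.01,0],
    [255,0,0,0.01,0],
  ],
)

```text
t: 18.42
ee_pos: [608.5, -117.9, 88.3]
orientation: [-2.27, -2.17, 0.002]
ft_force: [0.3, -0.3, -1.1]
width: 47.1
```

Run:
```python
from h import *
p,y,o=pose();print(p,y,o["t"],o["width"],o["ft_force"])
plan([(609.5,-117.5,54,-.045)],255)
cv2.imwrite("pics/w5.png",get_image("wrist"))
```

```text
[ 608.49272673 -117.85358242   88.29281752] -0.044784822194656286 18.4167 47.14974124498349 [ 0.30145939 -0.34298066 -1.05336339]
[[255, 0.0, 0.001, 0.034, 0.0]]
```

View pics/w5.png

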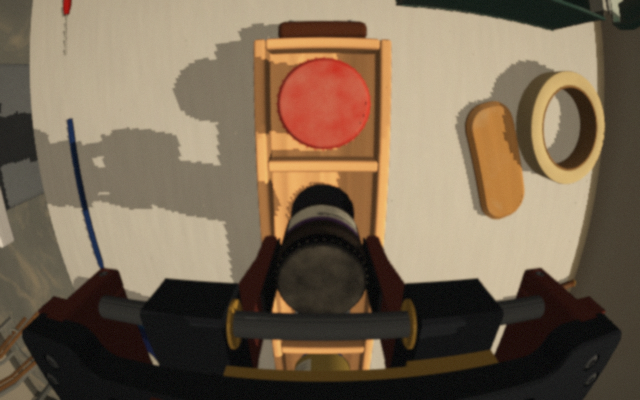

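The black jar is upright in the grip (322,280), and the red jar stands in its pocket at (324,102).

Emit:
move_arm(
  deltas=[
    [255,0,0.001,0.02,0],
    [255,0,0.001,0.033,0],
    [255,0,0.001,0.033,0],
    [255,0,0.001,0.033,0],
    [255,0,0.001,0.033,0],
  ],
)

```text
t: 18.88
ee_pos: [610.5, -118.2, 56.5]
orientation: [2.27, 2.171, 0.001]
ft_force: [-0.3, -0.2, -0.9]
width: 47.3
```

Emit:
move_arm(
  deltas=[
    [255,0,0,0,0],
    [255,0,0,0,0],
  ],
)

```text
t: 19.05
ee_pos: [610.6, -118.3, 56.6]
orientation: [2.27, 2.17, 0.001]
ft_force: [-0.2, -0.2, -1.6]
width: 47.5
```

Emit:
move_arm(
  deltas=[
    [255,0.001,-0.001,0.004,0],
    [255,0.001,-0.001,0.006,0],
    [255,0.001,-0.001,0.0065,0],
    [255,0.001,-0.001,0.0065,0],
  ],
)

```text
t: 19.38
ee_pos: [609.2, -117.0, 49.9]
orientation: [-2.271, -2.171, -0.0]
ft_force: [-2.2, 0.8, 7.5]
width: 47.3
```

Emit:
move_arm(
  deltas=[
    [255,0,0,0,0],
    [255,0,0,0,0],
  ],
)

```text
t: 19.55
ee_pos: [609.2, -117.0, 49.9]
orientation: [2.271, 2.171, 0.0]
ft_force: [-2.5, 0.3, 7.4]
width: 47.7
```

Emit:
move_arm(
  deltas=[
    [130,0,0,0,0],
    [60,0,0,0,0],
    [0,0,0,0,0],
    [0,0,0,0,0],
    [0,0,0,0,0],
  ],
)

```text
t: 19.97
ee_pos: [609.2, -117.1, 49.0]
orientation: [-2.271, -2.171, 0.0]
ft_force: [-0.7, 0.6, -0.3]
width: 70.6
```

Emit:
move_arm(
  deltas=[
    [0,0,0,0,0],
    [0,0,0,-0.03,0],
    [0,0,0,-0.07,0],
    [0,0,0,-0.11,0],
  ],
)

```text
t: 20.3
ee_pos: [608.0, -116.9, 159.1]
orientation: [-2.269, -2.169, 0.003]
ft_force: [0.9, -0.9, 0.7]
width: 87.6
```

Run:
```python
from h import *
p,y,o=pose();print(p,y,o["t"],o["width"],o["ft_force"])
plan([(430,-265,190,0)],0)
```

```text
[ 608.04988435 -116.91637907  159.08141696] -0.045086166607844654 20.3 87.58426578521619 [ 0.93304359 -0.88930679  0.70539643]
[[0, -0.026, -0.029, -0.005, -0.008], [0, -0.052, -0.057, -0.01, -0.015], [0, -0.078, -0.086, -0.015, -0.023], [0, -0.104, -0.114, -0.021, -0.03], [0, -0.13, -0.143, -0.026, -0.038]]
[[0, -0.025, -0.029, -0.005, -0.008]]
```

Emit:
move_arm(
  deltas=[
    [0,-0.026,-0.029,-0.005,-0.008],
    [0,-0.052,-0.057,-0.01,-0.015],
    [0,-0.078,-0.086,-0.015,-0.023],
    [0,-0.104,-0.114,-0.021,-0.03],
    [0,-0.13,-0.143,-0.026,-0.038],
  ],
)

```text
t: 20.72
ee_pos: [459.2, -241.3, 185.6]
orientation: [2.228, 2.214, 0.0]
ft_force: [0.7, -1.5, 0.6]
width: 87.6
```

Emit:
move_arm(
  deltas=[
    [0,-0.014,-0.029,-0.005,-0.008],
    [0,-0.014,-0.029,-0.005,-0.008],
    [0,-0.014,-0.029,-0.005,-0.008],
    [0,-0.014,-0.029,-0.005,-0.008],
  ],
)

```text
t: 21.05
ee_pos: [431.9, -254.5, 190.4]
orientation: [2.221, 2.221, 0.001]
ft_force: [0.4, -0.9, 1.4]
width: 87.8
```

Run:
```python
from h import *
print(pose()[:2])
shoot("v3",["tile_gold"])
im=cv2.imread("pics/v3.png");cv2.imwrite("pics/v3c.png",cv2.resize(im[130:320,220:420],None,fx=3,fy=3,interpolation=cv2.INTER_CUBIC))
plan([(430,-300,190,0)],0)
```

```text
(array([ 431.94881058, -254.52364959,  190.37481237]), np.float64(0.00019916250283885084))
[[0, -0.023, -0.001, 0.0, 0.001], [0, -0.046, -0.003, 0.0, 0.002]]
```

View pics/v3c.png

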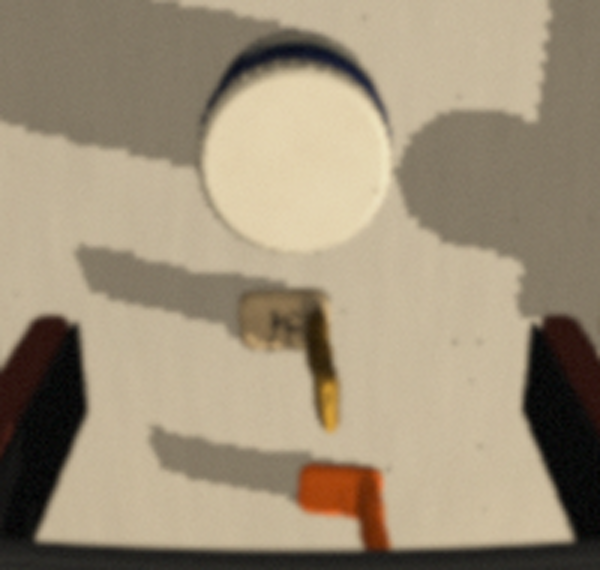

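The crop shows the gold tile, with its pale foot at crop (280,320) and gilded upright top at crop (330,410). Below it is the all-orange look-alike at (340,490). I'll take a second viewpoint for triangulation.

Emit:
move_arm(
  deltas=[
    [0,-0.03,0.0,0.0,0],
    [0,-0.06,0,0.0,0],
    [0,-0.06,0,0,0],
    [0,-0.06,0,0,0],
    [0,-0.06,0,0,0],
  ],
)

```text
t: 21.57
ee_pos: [431.7, -313.3, 189.6]
orientation: [-2.219, -2.222, -0.0]
ft_force: [-0.3, 1.5, -0.1]
width: 87.9
```

Run:
```python
from h import *
print(pose()[:2])
shoot("v4",["tile_gold"])
im=cv2.imread("pics/v4.png");cv2.imwrite("pics/v4c.png",cv2.resize(im[120:270,220:420],None,fx=4,fy=4,interpolation=cv2.INTER_CUBIC))
im=cv2.imread("pics/v3.png");cv2.imwrite("pics/v3d.png",cv2.resize(im[220:280,290:350],None,fx=9,fy=9,interpolation=cv2.INTER_CUBIC))
im=cv2.imread("pics/v4.png")
for t in("v3","v4"):
    c,im,m=pickle.load(open(t+".pkl","rb"))
    u=proj(c,np.array([[426,-320,5.],[440,-320,76]]));print(t,u.round(0).tolist(),[(round(float(cf),2),int(r.sum()),np.argwhere(r).mean(0).round(0)[::-1].tolist()) for cf,r in m["tile_gold"]])
```

```text
(array([ 431.71976608, -313.32881029,  189.58028308]), np.float64(0.0016407817908380736))
v3 [[315.0, 236.0], [328.0, 266.0]] [(0.75, 773, [318.0, 242.0]), (0.71, 604, [335.0, 296.0])]
v4 [[315.0, 188.0], [330.0, 209.0]] [(0.87, 828, [339.0, 261.0]), (0.7, 858, [318.0, 192.0])]
```

View pics/v4c.png

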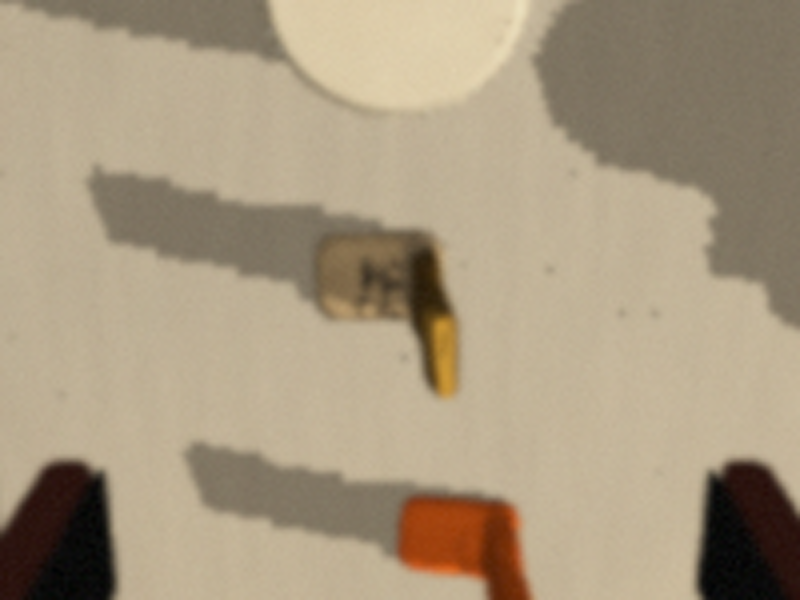

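View pics/v3d.png

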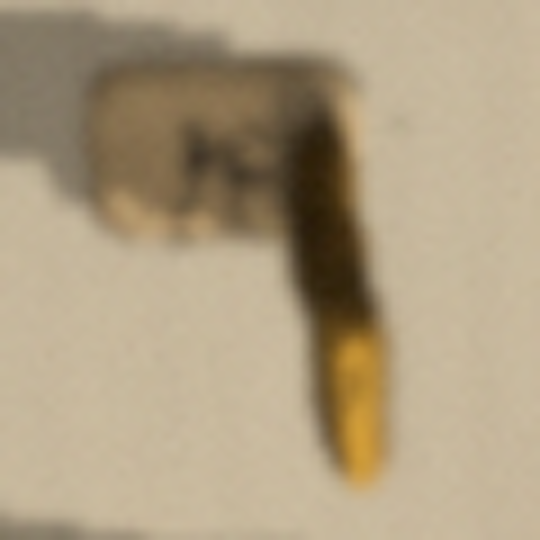

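The second view shows the gold tile's foot at crop (365,277), the upright top strip at (444,355), and the orange one below at (460,540).

```bash
cat >> h.py <<'E'
def ray(c,uv):
    K=c["intrinsics"];d=np.array([(uv[0]-K[0,2]),(uv[1]-K[1,2])])/K[0,0];th=np.hypot(*d)
    v=np.array([d[0]/th*np.sin(th),d[1]/th*np.sin(th),np.cos(th)]) if th>1e-9 else np.array([0,0,1.])
    H=c["hand_eye"];o=c["p"]+c["Q"]@H[:3,3];return o,c["Q"]@(H[:3,:3]@v)
def atz(c,uv,z):
    o,d=ray(c,uv);return (o+d*(z-o[2])/d[2])[:2].round(1)
E
python3 - <<'E'
from h import *
c3=pickle.load(open("v3.pkl","rb"))[0];c4=pickle.load(open("v4.pkl","rb"))[0]
U4=lambda X,Y:((X+.5)/4-.5+220,(Y+.5)/4-.5+120)
U3=lambda X,Y:((X+.5)/9-.5+290,(Y+.5)/9-.5+220)
for nm,a,b,z in [("strip back centre",(443,315),(352,330),76),("strip front centre",(446,394),(360,482),76),("foot left back",(320,236),(97,72),11),("foot left front",(318,316),(98,222),11),("foot right back",(438,236),(358,75),11)]:
    print(nm,atz(c4,U4(*a),z),atz(c3,U3(*b),z), end=" ")
    o1,d1=ray(c4,U4(*a));o2,d2=ray(c3,U3(*b))
    s=np.linalg.lstsq(np.c_[d1,-d2],o2-o1,rcond=None)[0];print("tri",((o1+d1*s[0]+o2+d2*s[1])/2).round(1))
E
```

```text
strip back centre [ 440.6 -310. ] [ 440.1 -309.1] tri [ 440.5 -311.2   72. ]
strip front centre [ 441.5 -328.6] [ 441.1 -327.9] tri [ 441.4 -329.7   72.9]
foot left back [ 409.2 -307.6] [ 409.3 -306.4] tri [ 408.8 -309.1    4.5]
foot left front [ 408.2 -330.2] [ 408.9 -327.5] tri [ 407.4 -335.    -4.4]
foot right back [ 441.1 -307.6] [ 442.4 -306.8] tri [ 441.9 -308.5    6.9]
```

Emit:
move_arm(
  deltas=[
    [0,-0.006,0.007,0.04,0],
    [0,-0.006,0.007,0.08,0],
    [0,-0.006,0.007,0.09,0],
    [0,-0.006,0.007,0.09,0],
    [0,-0.006,0.007,0.09,0],
  ],
)

```text
t: 22.08
ee_pos: [438.4, -319.7, 100.5]
orientation: [-2.219, -2.222, 0.0]
ft_force: [0.7, -0.9, 0.6]
width: 87.9
```

Emit:
move_arm(
  deltas=[
    [0,0,0,0,0],
  ],
)

```text
t: 22.17
ee_pos: [439.4, -320.7, 101.9]
orientation: [2.218, 2.222, 0.0]
ft_force: [0.9, 0.1, -0.7]
width: 88.0
```

Run:
```python
from h import *
print(pose()[:2])
plan([(438.5,-319.5,45,0)],0)
cv2.imwrite("pics/w6.png",get_image("wrist"))
```

```text
(array([ 439.37963909, -320.6879907 ,  101.87033218]), np.float64(0.0014243936883743223))
[[0, 0.001, -0.0, 0.028, 0.001], [0, 0.001, -0.001, 0.057, 0.001]]
```

View pics/w6.png

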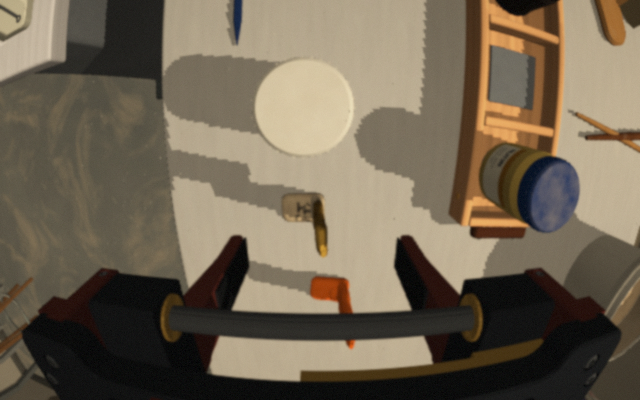

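Run:
```python
from h import *
c=wcal();print(proj(c,np.array([[440.8,-310,76.],[440.8,-329,76],[409,-308,11],[431,-238,82]])).round(0))
```

```text
[[322. 229.]
 [322. 256.]
 [282. 195.]
 [304. 107.]]
```

The projection matches the picture: strip at (322,229)–(322,256), foot corner at (282,195). Descending.

Emit:
move_arm(
  deltas=[
    [0,0.001,-0.001,0.028,0],
    [0,0.001,-0.001,0.057,0],
    [0,0.001,-0.001,0.057,0],
    [0,0.001,-0.001,0.057,0],
  ],
)

```text
t: 22.55
ee_pos: [437.3, -319.2, 43.7]
orientation: [-2.22, -2.222, 0.0]
ft_force: [-0.3, 0.6, 0.6]
width: 87.4
```

Emit:
move_arm(
  deltas=[
    [150,0,0,0,0],
    [170,0,0,0,0],
    [190,0,0,0,0],
    [190,0,0,0,0],
    [190,0,0,0,0],
  ],
)

```text
t: 22.97
ee_pos: [437.8, -319.6, 44.0]
orientation: [2.219, 2.222, 0.0]
ft_force: [-0.3, -0.1, 0.5]
width: 57.9
```

Run:
```python
from h import *
p,y,o=pose();print(p,y,o["width"],o["ft_force"])
cv2.imwrite("pics/w7.png",get_image("wrist"))
```

```text
[ 437.79064679 -319.63575404   44.02564685] 0.0009814587823310577 57.89934473747781 [-0.25238869 -0.14436431  0.45609495]
```

View pics/w7.png

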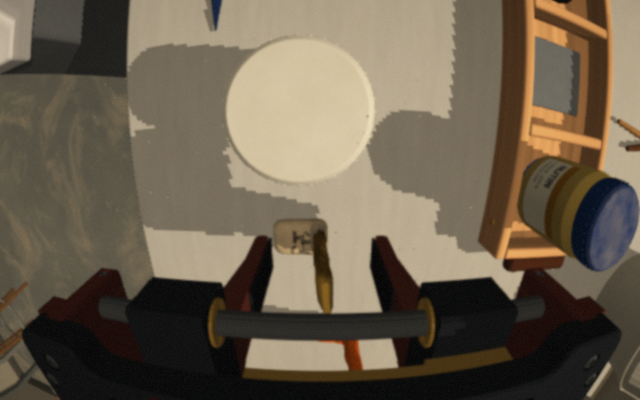

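The tile's upright (321,265) lies midway between the fingers (about 265 and 380), so I'll close.

Emit:
move_arm(
  deltas=[
    [220,0,0,0,0],
    [220,0,0,0,0],
    [220,0,0,0,0],
    [220,0,0,0,0],
    [255,0,0,0,0],
  ],
)

```text
t: 23.43
ee_pos: [437.4, -319.3, 43.1]
orientation: [-2.22, -2.222, 0.0]
ft_force: [0.5, -0.2, -0.2]
width: 20.6
```

Emit:
move_arm(
  deltas=[
    [255,0,0,0,0],
    [255,0,0,0,0],
    [255,0,0,0,0],
  ],
)

```text
t: 23.68
ee_pos: [436.5, -319.3, 43.9]
orientation: [-2.218, -2.222, 0.002]
ft_force: [-5.4, -0.3, 13.1]
width: 10.8
```

Emit:
move_arm(
  deltas=[
    [255,0,0,0,0],
    [255,0,0,0,0],
    [255,0,0,0,0],
  ],
)

```text
t: 23.93
ee_pos: [436.5, -319.3, 43.9]
orientation: [-2.219, -2.222, 0.002]
ft_force: [-5.5, -0.1, 12.0]
width: 10.4
```

Run:
```python
from h import *
p,y,o=pose();print(p,y,o["width"],o["ft_force"],o["moment"])
im=get_image("wrist");cv2.imwrite("pics/w8.png",cv2.resize(im[180:380,220:420],None,fx=3,fy=3,interpolation=cv2.INTER_CUBIC))
```

```text
[ 436.48187062 -319.28881091   43.9161966 ] 0.0014596890493946853 10.366533808290825 [-5.53077398 -0.09937407 11.97736344] [ 0.01151095  1.55328086 -0.00351405]
```

View pics/w8.png

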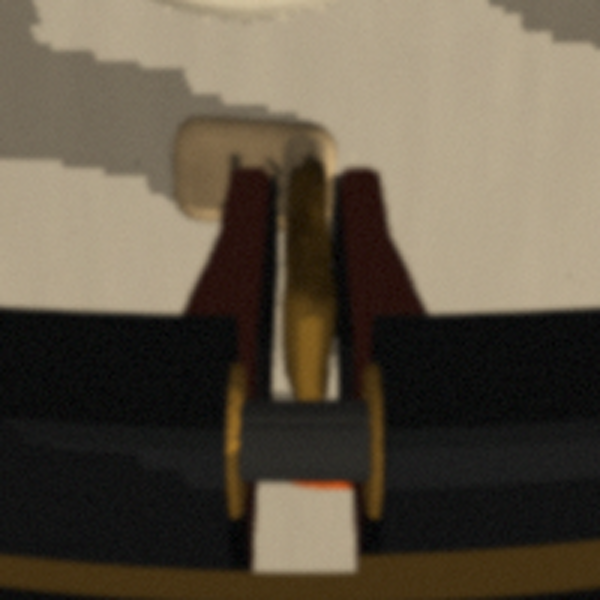

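Run:
```python
from h import *
p,y,o=pose()
plan([(p[0],p[1],p[2]+110,y),(616.5,-201.9,150,-.045)],255)
```

```text
[[255, 0.0, 0.0, -0.037, -0.0], [255, 0.0, 0.0, -0.073, -0.0], [255, 0.0, 0.0, -0.11, -0.0], [255, 0.02, 0.03, -0.109, 0.008], [255, 0.039, 0.06, -0.109, 0.015]]
[[255, 0.02, 0.03, 0.001, 0.008], [255, 0.04, 0.059, 0.001, 0.015], [255, 0.06, 0.089, 0.002, 0.023], [255, 0.08, 0.119, 0.003, 0.031]]
```

Lifting slowly first to see whether the tile stays true.

Emit:
move_arm(
  deltas=[
    [255,0.0,0.0,-0.01,0],
    [255,0.0,0.0,-0.03,0],
    [255,0.0,0.0,-0.06,0],
    [255,0,0,-0.09,0],
    [255,0,0,-0.11,0],
  ],
)

```text
t: 24.4
ee_pos: [438.1, -319.8, 155.9]
orientation: [2.219, 2.221, 0.001]
ft_force: [1.6, -0.9, -0.6]
width: 10.2
```

Emit:
move_arm(
  deltas=[
    [255,0.02,0.03,0,0.008],
    [255,0.039,0.06,0,0.015],
    [255,0.059,0.09,0,0.023],
    [255,0.078,0.119,0,0.03],
    [255,0.098,0.149,0,0.038],
  ],
)

```text
t: 24.82
ee_pos: [587.6, -220.1, 153.8]
orientation: [2.262, 2.179, 0.0]
ft_force: [0.1, -0.6, 0.3]
width: 10.2
```

Emit:
move_arm(
  deltas=[
    [255,0.02,0.03,0,0.008],
    [255,0.02,0.03,0.02,0.008],
    [255,0.02,0.03,0.04,0.008],
    [255,0.02,0.03,0.04,0.008],
    [255,0.02,0.03,0.04,0.008],
  ],
)

```text
t: 25.23
ee_pos: [616.2, -201.9, 112.4]
orientation: [-2.269, -2.169, 0.002]
ft_force: [0.5, -0.0, -0.7]
width: 10.4
```

Run:
```python
from h import *
p,y,o=pose();print(p,y,o["t"],o["width"],o["ft_force"])
plan([(616.5,-201.9,60,-.045)],255)
cv2.imwrite("pics/w9.png",get_image("wrist"))
s=get_image("scene");cv2.imwrite("pics/s9.png",cv2.resize(s[150:270,260:440],None,fx=4,fy=4,interpolation=cv2.INTER_CUBIC))
```

```text
[ 616.2007845  -201.88245044  112.44903405] -0.044864055546155135 25.2333 10.351601071400568 [ 0.53556923 -0.04972213 -0.70524153]
[[255, -0.0, 0.0, 0.026, 0.0], [255, -0.0, 0.0, 0.052, 0.0]]
```

View pics/w9.png

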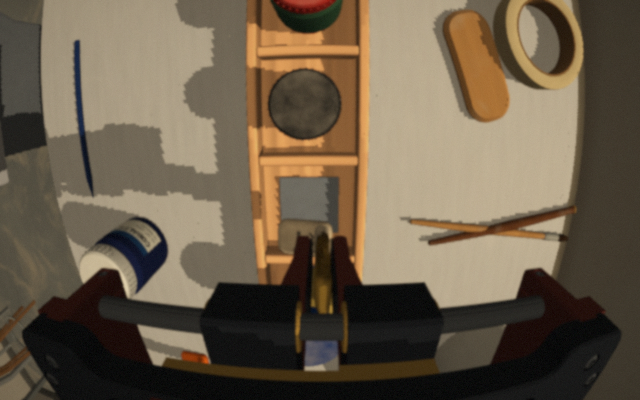

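View pics/s9.png

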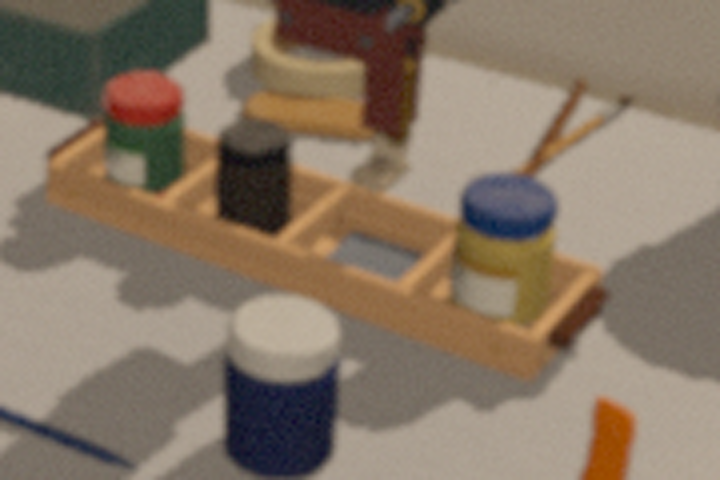

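The tile is held with its foot at (305,237) over the square pad's pocket, and all three jars stand upright in their pockets. Lowering.

Emit:
move_arm(
  deltas=[
    [255,0,0,0.025,0],
    [255,0,0,0.045,0],
    [255,0,0,0.05,0],
    [255,0,0,0.05,0],
    [255,0,0,0.05,0],
  ],
)

```text
t: 25.75
ee_pos: [617.6, -202.8, 64.4]
orientation: [2.271, 2.17, 0.001]
ft_force: [0.1, 1.7, 0.5]
width: 10.1
```

Run:
```python
from h import *
p,y,o=pose();print(p,y,o["t"],o["width"],o["ft_force"])
c=wcal();im=get_image("wrist");cv2.imwrite("pics/w10.png",cv2.resize(im[130:310,240:400],None,fx=3.3,fy=3.3,interpolation=cv2.INTER_CUBIC))
pickle.dump((c,im,{}),open("v10.pkl","wb"))
```

```text
[ 617.59965974 -202.83973523   64.40304015] -0.04546968252705231 25.75 10.089826684470914 [0.071071  1.675423  0.4778049]
```

View pics/w10.png

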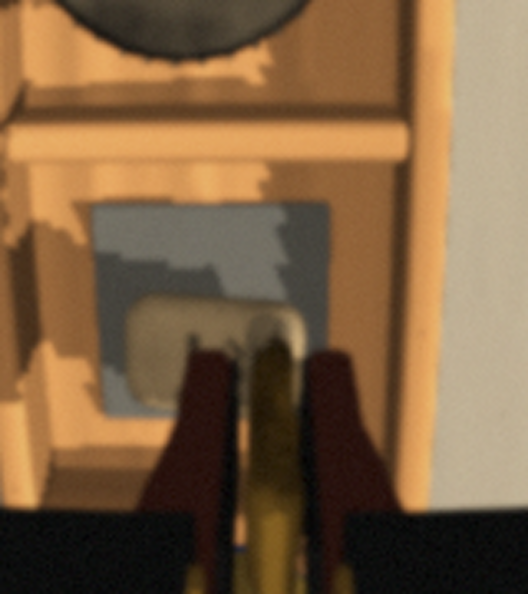

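Run:
```python
from h import *
c=pickle.load(open("v10.pkl","rb"))[0]
U=lambda X,Y:((X+.5)/3.3-.5+240,(Y+.5)/3.3-.5+130)
for n,a,z in[("foot BL",(132,296),31.5),("foot BR",(300,303),31.5),("foot FL",(128,400),31.5),("foot L mid",(127,340),31.5),("foot R mid",(304,340),31.5),("pad BL",(92,206),11),("pad BR",(329,206),11),("pad FL",(106,415),11)]: print(n,atz(c,U(*a),z))
```

```text
foot BL [ 593.2 -187.3]
foot BR [ 624.9 -190.2]
foot FL [ 590.2 -209.3]
foot L mid [ 591.3 -196.3]
foot R mid [ 625.4 -197.8]
pad BL [ 583.3 -174.9]
pad BR [ 632.  -177.3]
pad FL [ 581.3 -223.1]
```

Emit:
move_arm(
  deltas=[
    [255,0,-0.002,0.004,0],
    [255,0,-0.002,0.006,0],
    [255,0,-0.002,0.008,0],
    [255,0,-0.002,0.008,0],
  ],
)

```text
t: 26.13
ee_pos: [615.1, -202.3, 55.2]
orientation: [2.271, 2.171, 0.0]
ft_force: [0.3, 0.8, 0.0]
width: 10.4
```

Emit:
move_arm(
  deltas=[
    [255,0,0,0,0],
    [255,0,0,0,0],
  ],
)

```text
t: 26.3
ee_pos: [615.2, -202.2, 55.3]
orientation: [2.271, 2.171, 0.0]
ft_force: [-0.6, 0.2, -0.7]
width: 10.1
```

Emit:
move_arm(
  deltas=[
    [255,0,0,0.0005,0],
    [255,0,0,0.001,0],
    [255,0,0,0.001,0],
  ],
)

```text
t: 26.55
ee_pos: [615.2, -202.3, 55.0]
orientation: [2.271, 2.171, -0.0]
ft_force: [-1.7, -0.1, 6.5]
width: 10.6
```

Run:
```python
from h import *
p,y,o=pose();print(p,y,o["t"],o["width"],o["ft_force"])
c=wcal();im=get_image("wrist");cv2.imwrite("pics/w11.png",cv2.resize(im[130:310,240:400],None,fx=3.3,fy=3.3,interpolation=cv2.INTER_CUBIC))
pickle.dump((c,im,{}),open("v11.pkl","wb"))
```

```text
[ 615.18869442 -202.29060004   55.04183762] -0.0449811329892696 26.55 10.64289637654915 [-1.6746054  -0.13304456  6.46018153]
```

View pics/w11.png

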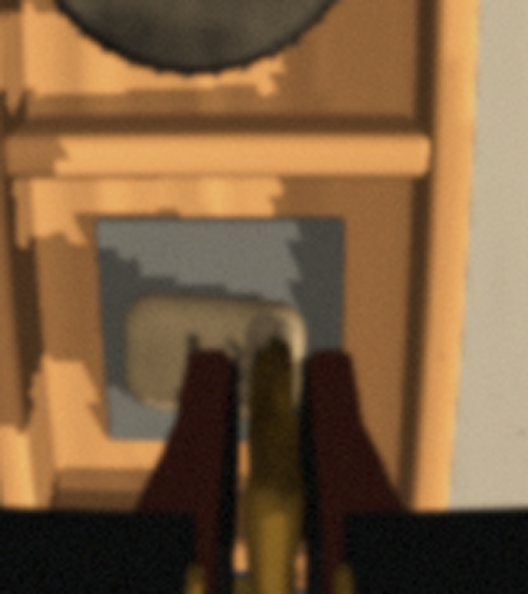

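Run:
```python
from h import *
c=pickle.load(open("v11.pkl","rb"))[0]
U=lambda X,Y:((X+.5)/3.3-.5+240,(Y+.5)/3.3-.5+130)
for n,a,z in[("foot B",(180,293),22),("foot F",(170,407),22),("foot F low",(170,412),11),("foot L mid",(126,345),22),("foot R mid",(304,345),22),("pad B",(180,217),11),("pad F",(140,440),11),("pad L",(102,345),11),("pad R",(345,345),11)]: print(n,atz(c,U(*a),z))
```

```text
foot B [ 599.9 -186.6]
foot F [ 596.  -210.7]
foot F low [ 594.5 -217.5]
foot L mid [ 588.6 -196.9]
foot R mid [ 622.9 -198.4]
pad B [ 599.9 -174.9]
pad F [ 587.4 -224. ]
pad L [ 581.6 -201.5]
pad R [ 631.5 -203.6]
```

In this view the tile's origin is at (606.7, -198.7) and the pad's centre at (606.5, -199.5), so it is centred. I'll release.

Emit:
move_arm(
  deltas=[
    [235,0,0,0,0],
    [220,0,0,0,0],
    [200,0,0,0,0],
    [170,0,0,0,0],
    [130,0,0,0,0],
  ],
)

```text
t: 27.02
ee_pos: [615.0, -202.2, 54.0]
orientation: [-2.271, -2.171, 0.0]
ft_force: [-0.2, 0.8, -0.0]
width: 28.7
```

Emit:
move_arm(
  deltas=[
    [100,0,0,0,0],
    [100,0,0,0,0],
    [100,0,0,0,0],
    [100,0,0,0,0],
  ],
)

```text
t: 27.35
ee_pos: [615.0, -202.2, 54.1]
orientation: [-2.271, -2.171, 0.0]
ft_force: [-0.4, -0.3, 0.5]
width: 52.4
```

Emit:
move_arm(
  deltas=[
    [100,0,0,-0.015,0],
    [100,0,0,-0.04,0],
    [100,0,0,-0.08,0],
    [100,0,0,-0.12,0],
    [100,0,0,-0.16,0],
  ],
)

```text
t: 27.77
ee_pos: [614.6, -202.1, 216.8]
orientation: [-2.271, -2.171, 0.0]
ft_force: [1.1, -0.1, 1.1]
width: 53.6
```

Emit:
move_arm(
  deltas=[
    [0,0.0,-0.04,0,0],
    [0,0.0,-0.08,0,0],
    [0,0.0,-0.1,0,0],
    [0,0.0,-0.1,0,0],
    [0,0.0,-0.1,0,0],
  ],
)

```text
t: 28.18
ee_pos: [514.9, -197.9, 215.7]
orientation: [2.271, 2.169, 0.001]
ft_force: [0.3, -0.2, 0.5]
width: 83.4
```

Run:
```python
from h import *
p,y,o=pose();print(p,y,o["t"],o["width"],o["ft_force"])
c,im,m=shoot("f_w",["jar_red","jar_blue","jar_black"])
T=dict(jar_red=(613.3,-33.5,11),jar_blue=(601.9,-285.3,11),jar_black=(609.5,-117.5,11),jar_white=(431,-238,0),tile_gold=(606,-200.5,11),tile_dark=(434,180,0))
ct,it,mt=shoot("f_t",list(T),"top")
for n,g in T.items():
    out=[]
    for cc,mm in((c,m),(ct,mt)):
        r=pick(cc,mm,n,g)
        out.append(r is not None and fitc(n,[(cc,r)],[*g,0]))
    print(n,out)
s=get_image("scene")
cv2.imwrite("pics/f_s.png",cv2.resize(s[150:300,180:440],None,fx=3,fy=3,interpolation=cv2.INTER_CUBIC))
cv2.imwrite("pics/f_tc.png",cv2.resize(it[130:270,170:470],None,fx=2.6,fy=2.6,interpolation=cv2.INTER_CUBIC))
```

```text
[ 514.90377366 -197.92890057  215.66724559] -0.04579225734621165 28.1833 83.43546845716257 [ 0.31498862 -0.22215229  0.47980102]
jar_red [([613.94, -33.01, 11.0, 0.0], np.float64(0.067)), ([613.97, -33.64, 11.0, 0.0], np.float64(0.092))]
jar_blue [([602.35, -286.5, 11.0, 0.0], np.float64(1.437)), False]
jar_black [([608.52, -116.48, 11.0, 0.0], np.float64(0.086)), ([610.89, -110.18, 11.0, 0.0], np.float64(2.415))]
jar_white [False, False]
tile_gold [False, False]
tile_dark [False, False]
```

View pics/f_w.png

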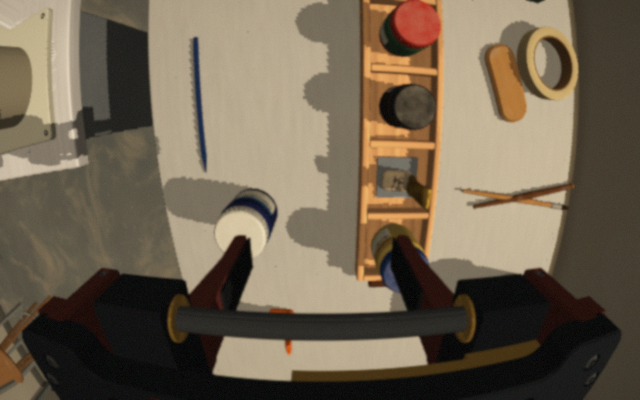

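View pics/f_s.png

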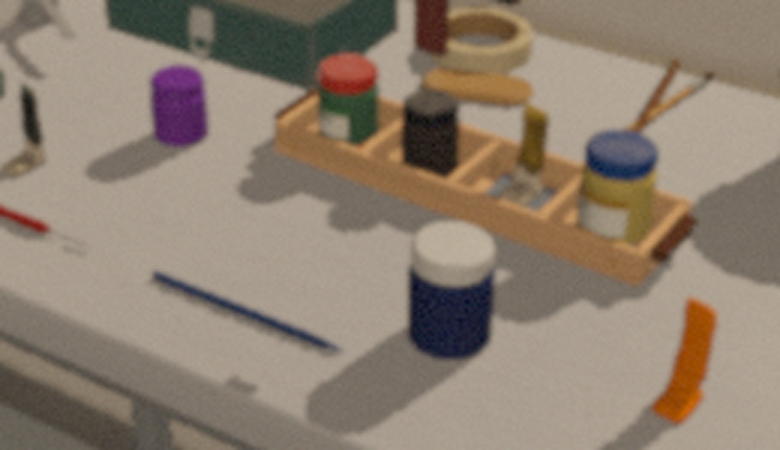

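View pics/f_tc.png

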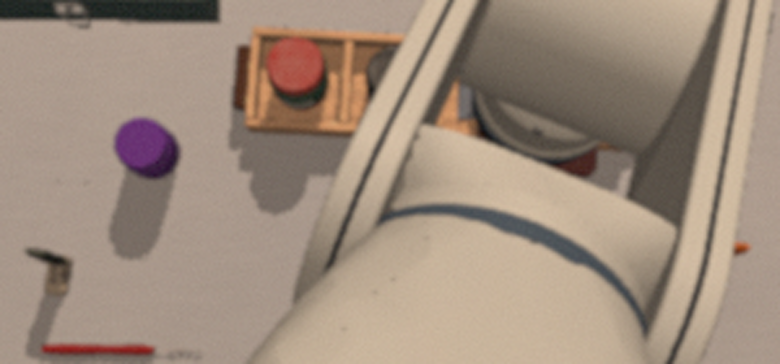

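Everything is standing, but the arm hides the caddy from the top camera. I'll move aside for one last check.

Emit:
move_arm(
  deltas=[
    [0,0.04,-0.006,-0.005,0],
    [0,0.08,-0.012,-0.01,0],
    [0,0.12,-0.018,-0.01,0],
    [0,0.16,-0.024,-0.01,0],
    [0,0.2,-0.03,-0.01,0],
  ],
)

```text
t: 29.2
ee_pos: [493.8, 5.0, 224.4]
orientation: [2.271, 2.17, 0.001]
ft_force: [0.1, -0.3, -0.1]
width: 87.8
```

Emit:
move_arm(
  deltas=[
    [0,0.04,-0.006,0,0],
    [0,0.08,-0.012,0,0],
    [0,0.12,-0.018,0,0],
    [0,0.16,-0.024,0,0],
    [0,0.2,-0.03,0,0],
  ],
)

```text
t: 29.62
ee_pos: [472.6, 206.5, 224.3]
orientation: [2.271, 2.171, 0.0]
ft_force: [0.3, 0.0, 0.2]
width: 87.6
```

Run:
```python
from h import *
p,y,o=pose();print(p,o["t"])
T=dict(jar_red=(613.3,-33.5,11),jar_blue=(601.9,-285.3,11),jar_black=(609.5,-117.5,11),jar_white=(431,-238,0),tile_gold=(606,-200.5,11))
ct,it,mt=shoot("g_t",list(T),"top")
for n,g in T.items():
    r=pick(ct,mt,n,g);print(n,r is not None and fitc(n,[(ct,r)],[*g,0]))
print([(round(d["conf"],2),d["location"]) for d in place_of("top","tile_gold")])
cv2.imwrite("pics/g_tc.png",cv2.resize(it[130:270,240:470],None,fx=3.4,fy=3.4,interpolation=cv2.INTER_CUBIC))
```

```text
[472.64169369 206.54147161 224.34318336] 29.6167
jar_red ([613.45, -34.72, 11.0, 0.0], np.float64(0.063))
jar_blue ([602.13, -287.34, 11.0, 0.0], np.float64(0.075))
jar_black ([608.8, -117.98, 11.0, 0.0], np.float64(0.16))
jar_white ([429.58, -238.2, 0.0, 0.0], np.float64(0.042))
tile_gold ([604.0, -204.35, 11.0, 0.0], np.float64(0.229))
[(0.81, [605.2, -198.0, 12.6]), (0.7, [454.6, -403.9, 0.5])]
```

View pics/g_tc.png

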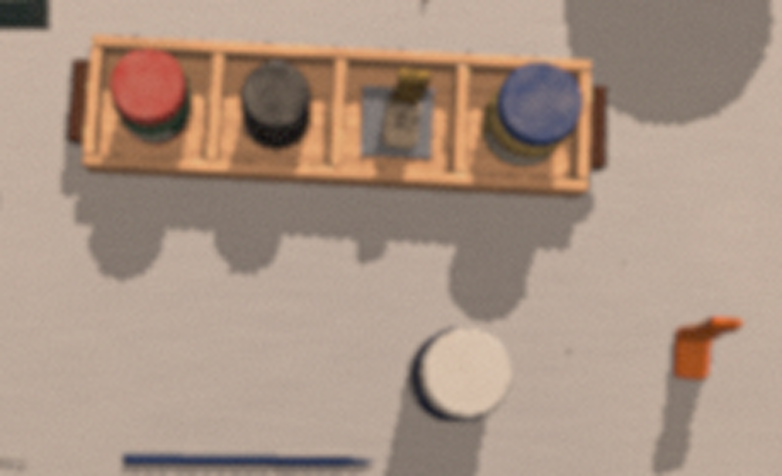

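The top view shows all four packed and centred, the white jar at its old place (429.6, -238.2), and the look-alikes untouched. Handing in.

Run:
```python
from h import *
print(close_job())
```

```text
the job is handed in; nothing more can be done
None
```

The caddy is packed: the red-capped, blue-capped and black jars stand on the pads of their colours, and the golden-yellow tile stands on the square grey pad. I packed them in that order and handed the job in at about 30 s, with the arm clear. No verdict came back.

**Jars:** In the last top view they fit at (613.5, -34.7), (602.1, -287.3) and (608.8, -118.0) mm. That is about 1 to 2 mm from their pad centres, and all look upright.

**Tile:** The last checks disagreed slightly.
- The wrist view just before release put it about 1 mm off centre.
- The network's place estimate put it within about 4 mm.
- The shape fit gave about 4 mm, but it was poor because the tile's upright leans and my model is a straight box.
- In the enlarged picture the tile looks centred and upright.

**Left alone:** The white-capped jar is within about 1.5 mm of where it was first measured. The dark tile, the orange tile and the purple jar were not touched; the dark tile's position was not measured again, but it looks unmoved in the pictures.

**Failed along the way:** The scene camera's early shape fits were about 8 mm off the other cameras. I used the wrist and top cameras to place things instead.

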